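# Fill the cap bin through the hand chute

### The job

Refill the clear cap bin with the four yellow caps lying in the hand chute. Pick the chute up by its red grip without spilling, let its spout reach just over the mouth of the bin's blue filler neck and rest gently on the rim while still nearly level, then tip it with the spout kept lightly on the rim until all four caps have slid in. Do not press hard on the neck, lay the empty chute back upright on the blue mat, and leave the bottles and the can alone.

Things in the scene. Friction and masses are not known exactly. Their poses are not given: they have to be found in the camera images.
- chute: aluminium hand chute, 0.16 kg: straight open-topped trough 220 mm long (its x), 36 mm wide (y; 32 inside), floor 3 mm thick, side walls to 24 mm above its underside; closed at the back (-x), open at the spout (+x). Origin: centre of the underside, z up. Starts on the mat, spout roughly towards the robot. Its caps begin to slide at 15 to 30 degrees of tilt (friction varies).
- spout (a point): middle of the lower edge of the chute's open end: chute frame (110, 0, 0) mm; axes as the chute's.
- grip (a point): centre of the chute's red grip bar: chute frame (30, 0, 60) mm, axes as the chute's. Bar 94 mm long (x), 20 mm wide (y), 48 to 72 mm above the underside, carried over the trough by thin arches at x = -13 and 73 mm. Pinch its 20 mm width from above near the middle (about 50 mm ahead of the loaded chute's centre of mass).
- cap1: spare bottle cap, yellow-orange plain disc 28 mm in diameter and 15 mm tall, 12 g, lying flat in the chute at the start. Origin: centre of one flat face, the lower one at the start (z up at the start).
- cap2: spare bottle cap, yellow-orange plain disc 28 mm in diameter and 15 mm tall, 12 g, lying flat in the chute at the start. Origin: centre of one flat face, the lower one at the start (z up at the start).
- cap3: spare bottle cap, yellow-orange plain disc 28 mm in diameter and 15 mm tall, 12 g, lying flat in the chute at the start. Origin: centre of one flat face, the lower one at the start (z up at the start).
- cap4: spare bottle cap, yellow-orange plain disc 28 mm in diameter and 15 mm tall, 12 g, lying flat in the chute at the start. Origin: centre of one flat face, the lower one at the start (z up at the start).
- bin: clear bin fixed to the bench, 150 mm square; grey lid 156 x 156 mm, top at 121 mm; floor 5 mm thick. Origin: centre of its underside, z up. A blue filler neck, a tube of 78 mm outer and 70 mm inner diameter, stands upright over the origin. It telescopes: its flat rim lies 135 to 165 mm above the bench, varies and is NOT measured: find it by touch. It feels rigid but is light: load it with under 12 N.
- mat: thin blue mat fixed on the bench, 280 mm (its x) by 150 mm (its y), 3 mm thick; origin: centre of its underside, z up. The chute starts on it and goes back on it.
- green_bottle: bystander: full green glass bottle, 62 mm in diameter, 235 mm tall, loose; origin: centre of its underside, z up.
- dark_bottle: bystander: full dark bottle, 66 mm in diameter, 250 mm tall, loose; origin: centre of its underside, z up.
- red_can: bystander: red food can, 68 mm in diameter, 90 mm tall, loose; origin: centre of its underside, z up.

How it is judged:
On the way, in this order (a step that is already met when the one before it is completed fails the run):
1. the spout rests gently on the rim of the neck, the chute nearly level (within about 17 degrees) and all four caps still in it (horizontal distance between spout and bin below 0.036 m and height (world z) of spout above 0.125 m and contact force between chute and bin between 0.5 and 10 N and angle between chute's own z axis and vertical below 0.3 rad and x of cap1 in the frame of chute between -0.11 and 0.115 m and z of cap1 in the frame of chute between -0.005 and 0.02 m and y of cap1 in the frame of chute between -0.018 and 0.018 m and x of cap2 in the frame of chute between -0.11 and 0.115 m and z of cap2 in the frame of chute between -0.005 and 0.02 m and y of cap2 in the frame of chute between -0.018 and 0.018 m and x of cap3 in the frame of chute between -0.11 and 0.115 m and z of cap3 in the frame of chute between -0.005 and 0.02 m and y of cap3 in the frame of chute between -0.018 and 0.018 m and x of cap4 in the frame of chute between -0.11 and 0.115 m and z of cap4 in the frame of chute between -0.005 and 0.02 m and y of cap4 in the frame of chute between -0.018 and 0.018 m), for 0.5 s.
2. all four caps have dropped into the bin while the spout is still on the rim (contact force between chute and bin above 0.4 N and horizontal distance between spout and bin below 0.04 m and height (world z) of each of cap1, cap2, cap3, cap4 below 0.085 m and x of cap1 in the frame of bin between -0.074 and 0.074 m and y of cap1 in the frame of bin between -0.074 and 0.074 m and x of cap2 in the frame of bin between -0.074 and 0.074 m and y of cap2 in the frame of bin between -0.074 and 0.074 m and x of cap3 in the frame of bin between -0.074 and 0.074 m and y of cap3 in the frame of bin between -0.074 and 0.074 m and x of cap4 in the frame of bin between -0.074 and 0.074 m and y of cap4 in the frame of bin between -0.074 and 0.074 m), for 0.2 s.
At the end, for the whole second after the job is handed in: All four caps lie in the bin (within its walls, below 85 mm); the chute lies upright (tilt under 0.12 rad) and at rest on the mat, its centre within 70 mm of the mat's centre along each mat axis, released (height (world z) of each of cap1, cap2, cap3, cap4 below 0.085 m and x of cap1 in the frame of bin between -0.074 and 0.074 m and y of cap1 in the frame of bin between -0.074 and 0.074 m and x of cap2 in the frame of bin between -0.074 and 0.074 m and y of cap2 in the frame of bin between -0.074 and 0.074 m and x of cap3 in the frame of bin between -0.074 and 0.074 m and y of cap3 in the frame of bin between -0.074 and 0.074 m and x of cap4 in the frame of bin between -0.074 and 0.074 m and y of cap4 in the frame of bin between -0.074 and 0.074 m and angle between chute's own z axis and vertical below 0.12 rad and height (world z) of chute below 0.012 m and x of chute in the frame of mat between -0.07 and 0.07 m and y of chute in the frame of mat between -0.07 and 0.07 m and linear speed of chute below 0.02 m/s and contact force between chute and the fingers below 0.05 N); the robot touches nothing.
It fails at once if the chute presses on the bin or its neck with more than 12 N (contact force between chute and bin above 12 N).
It fails at once if a bottle or the can is moved by more than 30 mm or tipped (distance of any of green_bottle, dark_bottle, red_can from where it was at the start of the episode above 0.03 m or angle between any of green_bottle, dark_bottle, red_can's own z axis and vertical above 0.3 rad).
It also fails if it takes over 72 s, if anything falls off the work surface, if the arm or the gripper's body presses on something with over 40 N, if the wrist force passes 120 N, or if a joint passes its speed limit or range.

### The arm

A 6-joint arm with a two-finger parallel gripper is mounted at the origin on the work surface. World frame = base frame: x ahead of the robot, y to its left, z up, the work surface at z = 0. Lengths are in m, angles in rad, forces in N, time in s.
With the tool pointing down it reaches from about 0.25 to 0.775 m from the base axis. Payload 4 kg.
Tool frame: the origin (TCP) lies midway between the tips of the shut fingers; the grasp point (between the pads) lies robot.tcp_to_grasp behind it (robot.tcp_to_grasp is the distance from the TCP to the grasp point, in m); y points along the fingers, x is the direction in which the jaws open and shut, and the axes are right-handed (so a half turn about y gives the same grasp; the last joint's range is limited). The gripper opens to 94 mm and grips with 3 to 60 N. Pads are 16 mm wide; open, the fingers measure 119 mm over their backs; the gripper's body (75 mm by 177 mm) begins 78 mm behind the grasp point.
Start: joints at [1.125, 0.087, 1.371, -0, 1.684, -0.103], TCP at [0.185, 0.518, 0.206] pointing down, gripper open.
Joint ranges: [-3.1, 3.1], [-0.76, 2.03], [0.27, 2.55], [-1.08, 4.22], [0.17, 2.65], [-2.57, 2.57]. Speed limits (rad/s): [2.79, 2.79, 3.14, 3.14, 3.14, 3.14].

### API

Orientations are given as [roll, pitch, yaw] about the fixed x, y, z axes, in that order (R = Rz(yaw) Ry(pitch) Rx(roll)).
In Python, from bench import robot gives the robot as it stands.
- The arm moves only by the tool arm_command, never from a script. Its argument "series" is text: rows parted by semicolons, each of 7 numbers parted by spaces: the turn, a rotation vector about the tool's x, y, z in rad, then the shift along the tool's x, y, z in m, then the finger opening in m, from 0 to 0.094. A call has 1 to 12 rows; each row shifts and turns the pose as measured when the row begins, along the tool's axes as they then stand; what a row does not reach is not made up. A row lasts 1/10 s, in which the tool goes at most 50 mm and 8.59 degrees, less where a joint would pass 70% of its speed; a pose out of reach is approached as far as the arm can. A call with a gripper value outside its range is refused whole. The fingers move at their own pace and stop on an object; the grip force is fixed at half the most. Time passes only in rows, so rows that do not move let the fingers close. It gives the time, the measured TCP pose, the force and the opening at its end, in the units of the state.
- robot.get_obs(): the state, without advancing time (a new reading comes with each control period).
- robot.snapshot(name): name is "side" or "top" or "wrist"; returns the picture (420x560x3 uint8, blue, green, red); there is no depth.
- robot.camera_params(name): a dict with "fx", "fy", "cx", "cy" (pixels), "distortion" ([k1, k2, p1, p2, k3] as OpenCV has them; the pictures are not rectified), "extrinsics" (4x4, takes a point from camera to world coordinates). Camera axes: x right, y up, looking along -z (the intrinsics and any distortion apply to the point x, -y, -z); pixel columns grow to the right and rows downward; lengths in m; the calibration is good to about 2 mm. A picture is of the moment at which its call begins: read the wrist's pose just before it. camera_params takes no time and is no camera call; for the wrist camera it gives the pose at the moment of the call.
- robot.close_job(): hands the job in, once; it reports no verdict.
Trained networks look in the newest picture that a camera, given by its name, has taken for a name from the list of things; names that differ only in an ending like _2 or _b are one class to them, and where a whole thing is asked for, a point or a joint stands for the part that bears it (a point fixed in the world has none). Each returns a list of dicts, best first, with "score" (0 to 1); they miss things now and then, are a little off and sometimes report something else, mostly with a low value. They report only what shows in the picture. A call takes as long as a camera call.
- robot.spot_in(camera, target): "centre" ([x, y, z] in m, in the coordinates of the camera as it stood for that picture, good to about 4 mm: the middle of the surface that is visible of it).
The state is a dict: "time": time; "joint_positions": joint angles; "qvel": joint speeds; "joint_torque": joint torques, N m; "tool_pos": TCP position; "ee_rot": TCP orientation; "wrist_force": force on the tool from outside, world axes, zero at the start; "wrist_torque": the same for the moment, N m; "width": finger opening in m.
Only numpy, scipy, OpenCV 4.12 (cv2) and the standard library are available. Lean on these libraries where they do the work, as an engineer would, in place of code of your own. Each camera call takes 0.05 s, during which the arm holds its last target.

## Working session

There is one attempt and no reset: what is moved stays moved. The work goes in short steps, Python scripts to look and compute and a tool call to move; the robot and the scene stay as the last step left them, time stands still between calls to the robot, and variables do not carry over. Pictures are saved under pics/ and viewed, and the job is handed in when it is done.

Besides the shell and the picture viewer there is one more tool, called after ">>>" by a JSON object that holds its "api" and its "payload", one argument or row to a line. arm_command: Moves the arm, as the interface text tells. Its arguments: {"type":"object","properties":{"series":{"type":"string"}},"required":["series"]}

```bash
mkdir -p pics; ls; python3 - <<'E'
from bench import robot
import cv2,numpy as np
o=robot.get_obs()
for k,v in o.items(): print(k,np.round(v,3))
print(robot.tcp_to_grasp)
for c in ["side","top","wrist"]:
    im=robot.snapshot(c); cv2.imwrite(f"pics/{c}0.png",im)
    p=robot.camera_params(c); print(c,p["fx"],p["cx"],p["cy"],np.round(p["distortion"],4),np.round(p["extrinsics"],3).tolist())
    E=np.array(p["extrinsics"])
    for t in ["chute","spout","grip","bin","mat","green_bottle","dark_bottle","red_can","cap1"]:
        r=robot.spot_in(c,t)
        for d in r[:4 if t=="cap1" else 1]:
            print(c,t,round(d["score"],2),np.round(E[:3,:3]@np.array(d["centre"])+E[:3,3],3))
print(robot.get_obs()["time"])
E
```

```text
pics
time 0.0
joint_positions [ 1.125  0.088  1.372 -0.     1.684 -0.103]
qvel [-0.001  0.     0.001  0.    -0.001 -0.   ]
joint_torque [-0.0000e+00 -3.4016e+01 -3.0244e+01  7.2000e-02  3.3000e-02 -0.0000e+00]
tool_pos [0.185 0.517 0.204]
ee_rot [-1.571  0.002  1.228]
wrist_force [1.265 0.761 0.211]
wrist_torque [ 0.003 -0.019  0.045]
width 0.094
0.0188
side 423.248857420745 281.05012274869256 213.35921260635152 [-0.102  0.     0.     0.     0.   ] [[-0.876, -0.341, 0.341, 0.962], [0.482, -0.629, 0.61, 0.704], [0.006, 0.699, 0.715, 0.892], [0.0, 0.0, 0.0, 1.0]]
side chute 0.92 [0.54  0.237 0.025]
side spout 0.91 [0.542 0.241 0.025]
side grip 0.97 [0.547 0.238 0.028]
side bin 0.63 [ 0.49  -0.163  0.108]
side mat 0.73 [ 0.559  0.262 -0.003]
side green_bottle 0.59 [0.604 0.421 0.139]
side dark_bottle 0.59 [0.548 0.24  0.023]
side red_can 0.94 [0.74  0.02  0.076]
side cap1 0.58 [0.604 0.238 0.02 ]
side cap1 0.51 [0.529 0.235 0.021]
side cap1 0.42 [0.566 0.238 0.017]
top 384.96805395255535 281.1267112192268 211.54872391083742 [0.0369 0.     0.     0.     0.    ] [[-0.145, 0.967, -0.208, 0.344], [-0.989, -0.143, 0.025, 0.009], [-0.005, 0.209, 0.978, 1.201], [0.0, 0.0, 0.0, 1.0]]
top chute 0.79 [0.518 0.227 0.024]
top spout 0.81 [0.519 0.223 0.023]
top grip 0.56 [0.52  0.224 0.024]
top bin 0.55 [ 0.462 -0.209  0.122]
top mat 0.87 [0.526 0.239 0.004]
top green_bottle 0.62 [0.583 0.393 0.153]
top dark_bottle 0.59 [ 0.584 -0.423  0.16 ]
top cap1 0.55 [0.594 0.241 0.03 ]
wrist 296.47267002491947 278.397421501749 203.50427140443676 [-0.0517  0.      0.      0.      0.    ] [[0.336, -0.917, -0.216, 0.122], [0.942, 0.327, 0.077, 0.54], [-0.0, -0.229, 0.973, 0.385], [0.0, 0.0, 0.0, 1.0]]
1.5
```

View images.

View pics/side0.png

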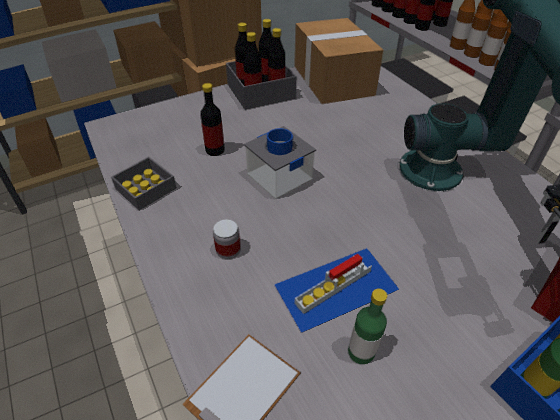

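View pics/top0.png

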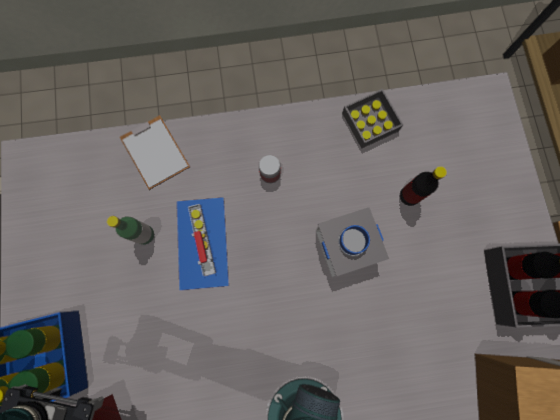

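View pics/wrist0.png

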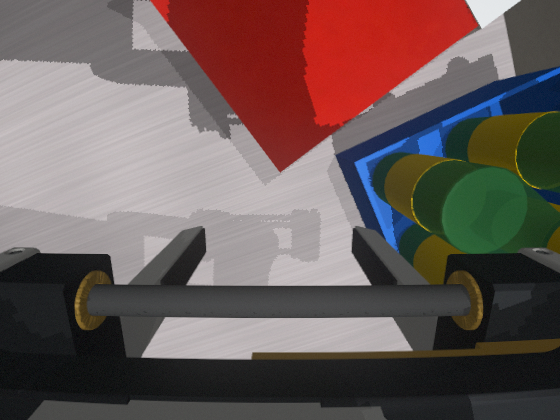

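```bash
cat > h.py <<'E'
import cv2,numpy as np,json
from bench import robot
def cam(c):
    p=robot.camera_params(c)
    return dict(K=np.array([[p["fx"],0,p["cx"]],[0,p["fy"],p["cy"]],[0,0,1.]]),D=np.array(p["distortion"],float),E=np.array(p["extrinsics"]))
def proj(C,P):
    P=np.atleast_2d(P).astype(float); E=C["E"]; q=(P-E[:3,3])@E[:3,:3]; q=q*[1,-1,-1]
    return cv2.projectPoints(q.reshape(-1,1,3),np.zeros(3),np.zeros(3),C["K"],C["D"])[0].reshape(-1,2)
def ray(C,uv):
    u=cv2.undistortPoints(np.array(uv,float).reshape(-1,1,2),C["K"],C["D"]).reshape(-1,2)
    d=np.c_[u[:,0],-u[:,1],-np.ones(len(u))]@C["E"][:3,:3].T
    return C["E"][:3,3],d
def onz(C,uv,z):
    o,d=ray(C,uv); return o+d*((z-o[2])/d[:,2])[:,None]
E
python3 - <<'E'
from h import *
for c,b in [("side",(230,120,410,340)),("top",(165,190,400,300))]:
    im=cv2.imread(f"pics/{c}0.png"); x0,y0,x1,y1=b
    k=3 if c=="top" else 2.6
    s=cv2.resize(im[y0:y1,x0:x1],None,fx=k,fy=k,interpolation=cv2.INTER_CUBIC); cv2.imwrite(f"pics/{c}0z.png",s); print(s.shape)
C=cam("top");im=cv2.imread("pics/top0.png");hsv=cv2.cvtColor(im,cv2.COLOR_BGR2HSV)
def comps(m,mn=30):
    n,l,s,ce=cv2.connectedComponentsWithStats(m.astype(np.uint8)); return [(l==i,s[i]) for i in range(1,n) if s[i][4]>=mn]
for c in ["top","side"]:
    C=cam(c);im=cv2.imread(f"pics/{c}0.png");hsv=cv2.cvtColor(im,cv2.COLOR_BGR2HSV)
    H,S,V=cv2.split(hsv)
    for nm,m,z in [("blue",(H>100)&(H<125)&(S>150)&(V>60),.003),("red",((H<6)|(H>174))&(S>150)&(V>90),.072),("yel",(H>18)&(H<32)&(S>130)&(V>100),.018)]:
        for mm,s in comps(m):
            if not(150<s[0]<400 and 100<s[1]<330): continue
            pts=np.argwhere(mm)[:,::-1].astype(np.float32)
            r=cv2.minAreaRect(pts); bx=cv2.boxPoints(r)
            print(c,nm,s.tolist(),np.round(r[0],1),np.round(onz(C,[r[0]],z)[0],3),"corners",np.round(onz(C,bx,z)[:,:2],3).tolist())
E
```

```text
(572, 468, 3)
(330, 705, 3)
top blue [178, 198, 50, 92, 3000] [201.3 243.4] [0.535 0.239 0.003] corners [[0.685, 0.308], [0.671, 0.157], [0.392, 0.173], [0.406, 0.317]]
top blue [345, 226, 24, 26, 58] [359.5 235.7] [ 0.487 -0.254  0.003] corners [[0.512, -0.212], [0.538, -0.255], [0.462, -0.296], [0.437, -0.253]]
top blue [341, 235, 16, 19, 32] [346.5 246. ] [ 0.461 -0.208  0.003] corners [[0.487, -0.183], [0.497, -0.2], [0.435, -0.233], [0.426, -0.215]]
top red [195, 231, 12, 31, 191] [200.2 246.3] [0.516 0.23  0.072] corners [[0.561, 0.244], [0.563, 0.226], [0.472, 0.216], [0.47, 0.234]]
top yel [362, 105, 8, 9, 58] [365.5 109. ] [ 0.899 -0.349  0.018] corners [[0.915, -0.34], [0.911, -0.363], [0.883, -0.358], [0.887, -0.335]]
top yel [351, 110, 8, 9, 56] [354.8 113.8] [ 0.888 -0.311  0.018] corners [[0.891, -0.294], [0.906, -0.314], [0.884, -0.328], [0.869, -0.308]]
top yel [378, 111, 9, 8, 58] [382.  114.5] [ 0.872 -0.399  0.018] corners [[0.886, -0.388], [0.882, -0.414], [0.857, -0.409], [0.861, -0.384]]
top yel [367, 116, 9, 8, 54] [371.2 119.1] [ 0.861 -0.361  0.018] corners [
[... 1193 characters left out ...]
214]]
side blue [275, 249, 124, 83, 3554] [336.4 286.8] [0.541 0.239 0.003] corners [[0.674, 0.157], [0.354, 0.162], [0.408, 0.322], [0.696, 0.304]]
side red [330, 254, 32, 22, 234] [345.4 264.9] [0.518 0.232 0.072] corners [[0.563, 0.228], [0.47, 0.217], [0.473, 0.237], [0.565, 0.247]]
side yel [313, 282, 21, 17, 164] [323.2 289. ] [0.58  0.237 0.018] corners [[0.609, 0.227], [0.549, 0.22], [0.552, 0.246], [0.61, 0.253]]
side yel [372, 289, 15, 13, 149] [379. 295.] [0.47  0.318 0.018] corners [[0.474, 0.295], [0.443, 0.312], [0.465, 0.34], [0.495, 0.324]]
side yel [303, 295, 11, 10, 82] [308.  299.5] [0.629 0.245 0.018] corners [[0.633, 0.228], [0.612, 0.239], [0.625, 0.261], [0.646, 0.25]]
```

View pics/top0z.png

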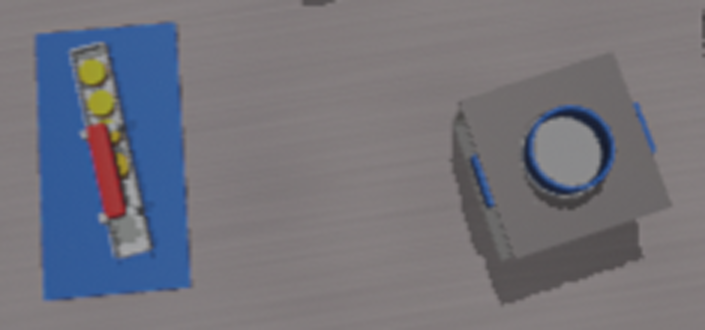

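View pics/side0z.png

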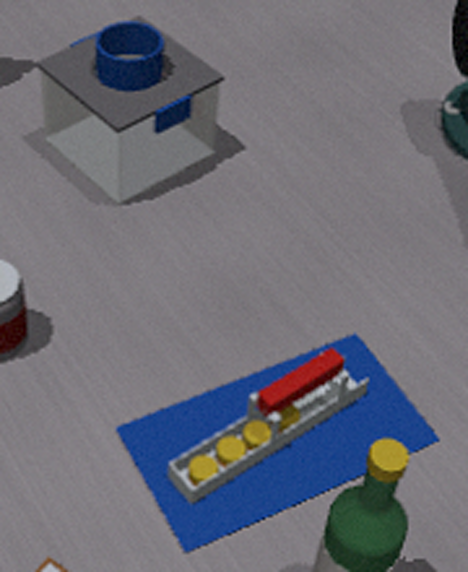

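```bash
python3 - <<'E'
from h import *
from scipy.optimize import least_squares
T=cam("top");S=cam("side")
c=np.array([(613,53),(671,205),(513,260),(460,103)])/3+[165,190]
P=onz(T,c-0.33,.121); print("lid",np.round(P[:,:2],3).tolist(),P[:,:2].mean(0),np.linalg.norm(np.diff(P[:,:2],axis=0),axis=1))
cs=np.array([(38,66),(120,131),(223,77),(138,17)])/2.6+[230,120]
P=onz(S,cs-0.3,.121); print("lid side",np.round(P[:,:2],3).tolist(),P[:,:2].mean(0),np.linalg.norm(np.diff(P[:,:2],axis=0),axis=1))
def tri(a,b):
    (o1,d1),(o2,d2)=ray(T,[a]),ray(S,[b]); d1=d1[0]/np.linalg.norm(d1);d2=d2[0]/np.linalg.norm(d2)
    A=np.c_[d1,-d2];t=np.linalg.lstsq(A,o2-o1,rcond=None)[0]; p,q=o1+t[0]*d1,o2+t[1]*d2
    return (p+q)/2,np.linalg.norm(p-q)
print("rim",tri(np.array((569,149))/3+[165,190]-.33,np.array((130,41))/2.6+[230,120]-.3))
# chute outline in top: underside-level corners / rim; fit yaw by model points
for z in (.0,):
  for n,cc,uv in [("green",T,(146,234)),("dark",T,(409,199))]: print(n,onz(cc,[uv],z))
print("side dark",onz(S,[(214,152)],0),"can",onz(S,[(228,252)],0),"green",onz(S,[(363,358)],0))
# chute fit: bar centre, + draw model
def model(x,y,yaw,z0=.003):
    R=cv2.Rodrigues(np.array([0,0,yaw]))[0]
    L=np.array([[110,18,24],[110,-18,24],[-110,-18,24],[-110,18,24],[110,18,0],[110,-18,0],[-110,-18,0],[-110,18,0],[77,10,72],[77,-10,72],[-17,-10,72],[-17,10,72]])/1000
    return L@R.T+[x,y,z0]
yaw=np.radians(187)
for yd in (186,188):
  yaw=np.radians(yd); g=np.array([.517,.231]); o=g-.03*np.array([np.cos(yaw),np.sin(yaw)])
  print(yd,o)
  for cn,C,b,k in [("top",T,(165,190,240,300),6),("side",S,(270,235,410,340),5)]:
    im=cv2.imread(f"pics/{cn}0.png");x0,y0,x1,y1=b
    im=cv2.resize(im[y0:y1,x0:x1],None,fx=k,fy=k,interpolation=cv2.INTER_CUBIC)
    q=(proj(C,model(*o,yaw))-[x0,y0]+.5)*k
    for r in (range(4),range(4,8),range(8,12)):
        cv2.polylines(im,[q[list(r)].astype(np.int32)],True,(0,255,0) if r[0]!=4 else (255,0,255),1)
    cv2.imwrite(f"pics/fit_{cn}_{yd}.png",im)
E
```

```text
lid [[0.55, -0.27], [0.4, -0.295], [0.371, -0.142], [0.523, -0.118]] [ 0.46088509 -0.2063903 ] [0.15193449 0.15618351 0.15377074]
lid side [[0.554, -0.261], [0.525, -0.111], [0.375, -0.14], [0.402, -0.293]] [ 0.4638898  -0.20138143] [0.15220318 0.15353458 0.15562392]
rim (array([ 0.46117856, -0.2044487 ,  0.15993004]), np.float64(0.001708615325493336))
green [[0.59074605 0.40806575 0.        ]]
dark [[ 0.58080637 -0.43250219  0.        ]]
side dark [[ 0.59813148 -0.42627272  0.        ]] can [[0.73427809 0.00261495 0.        ]] green [[0.59424155 0.42709564 0.        ]]
186 [0.54683566 0.23413585]
188 [0.54670804 0.23517519]
```

View pics/fit_top_188.png

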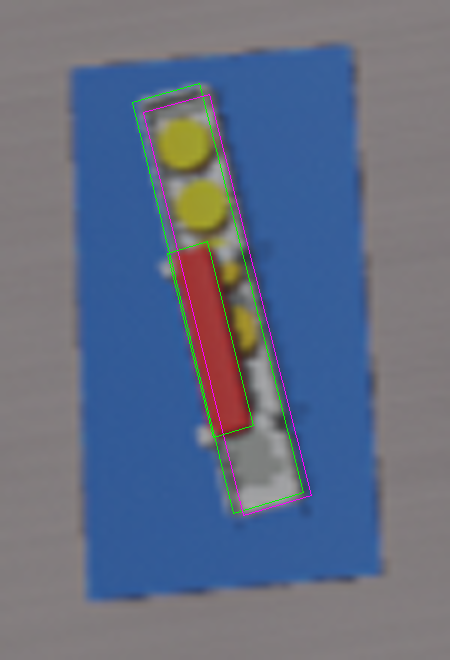

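View pics/fit_side_188.png

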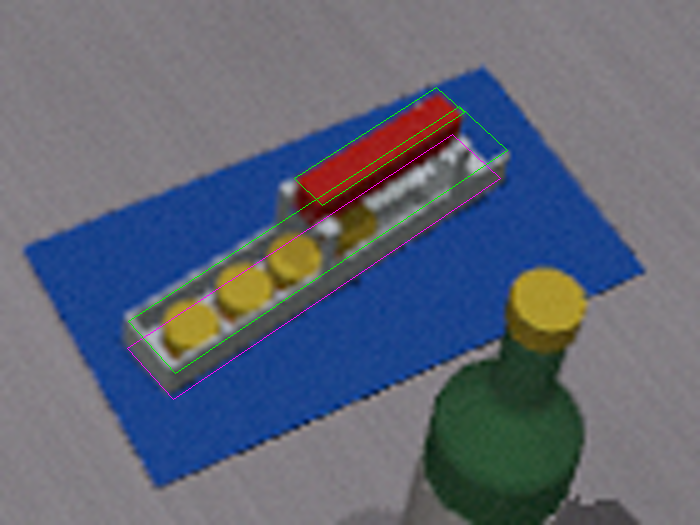

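```bash
cat >> h.py <<'E'
from scipy.spatial.transform import Rotation as Ro, Slerp
def pose():
    o=robot.get_obs(); return np.array(o["tool_pos"]),Ro.from_euler("xyz",o["ee_rot"]),o
def down(yawdeg,tilt=0):
    # x_tool yaw; tilt about x_tool so that the spout (z_tool) goes down
    return Ro.from_euler("xyz",[-np.pi/2,0,np.radians(yawdeg)])*Ro.from_rotvec([np.radians(tilt),0,0])
def rows(p0,R0,p1,R1,n,grip):
    sl=Slerp([0,1],Ro.concatenate([R0,R1])); out=[]
    P,R=p0,R0
    for i in range(1,n+1):
        pt=p0+(p1-p0)*i/n; rt=sl([i/n])[0]
        d=R.inv().apply(pt-P); w=(R.inv()*rt).as_rotvec()
        out.append(" ".join(f"{v:.3f}" for v in w)+" "+" ".join(f"{v:.4f}" for v in d)+f" {grip:.3f}")
        P,R=pt,rt
    print(";\n".join(out))
E
python3 - <<'E'
from h import *
p,R,o=pose()
print(np.round(down(97).as_matrix(),2))
rows(p,R,np.array([.517,.231,.13]),down(97),12,.094)
E
```

```text
[[-0.12 -0.   -0.99]
 [ 0.99  0.   -0.12]
 [ 0.   -1.    0.  ]]
0.000 -0.039 0.000 -0.0132 0.0063 -0.0341 0.094;
0.000 -0.039 0.000 -0.0145 0.0063 -0.0336 0.094;
0.000 -0.039 0.000 -0.0158 0.0063 -0.0330 0.094;
0.000 -0.039 0.000 -0.0171 0.0063 -0.0323 0.094;
0.000 -0.039 0.000 -0.0183 0.0063 -0.0317 0.094;
0.000 -0.039 0.000 -0.0195 0.0063 -0.0309 0.094;
0.000 -0.039 0.000 -0.0207 0.0063 -0.0301 0.094;
0.000 -0.039 0.000 -0.0219 0.0063 -0.0293 0.094;
0.000 -0.039 0.000 -0.0230 0.0063 -0.0284 0.094;
0.000 -0.039 0.000 -0.0241 0.0063 -0.0275 0.094;
0.000 -0.039 0.000 -0.0251 0.0063 -0.0266 0.094;
0.000 -0.039 0.000 -0.0261 0.0063 -0.0256 0.094
```

>>> {"api": "arm_command", "payload": {
  "series": "0 -0.039 0 -0.013 0.006 -0.034 0.094; 0 -0.039 0 -0.0145 0.006 -0.0336 0.094; 0 -0.039 0 -0.016 0.006 -0.033 0.094; 0 -0.039 0 -0.017 0.006 -0.032 0.094; 0 -0.039 0 -0.018 0.006 -0.032 0.094; 0 -0.039 0 -0.0195 0.006 -0.031 0.094; 0 -0.039 0 -0.021 0.006 -0.030 0.094; 0 -0.039 0 -0.022 0.006 -0.029 0.094; 0 -0.039 0 -0.023 0.006 -0.028 0.094; 0 -0.039 0 -0.024 0.006 -0.0275 0.094; 0 -0.039 0 -0.025 0.006 -0.0266 0.094; 0 -0.039 0 -0.026 0.006 -0.0256 0.094"
}}

```text
time: 2.7
tool_pos: [0.5298, 0.2301, 0.1325]
ee_rot: [-1.576, -0.006, 1.726]
wrist_force: [0.9, 0.8, 0.5]
width: 0.0942
```

```bash
python3 - <<'E'
from h import *
p,R,o=pose();print(o["time"],p,o["joint_positions"])
rows(p,R,np.array([.517,.231,.13]),down(97),3,.094)
C=cam("wrist"); im=robot.snapshot("wrist"); cv2.imwrite("pics/w1.png",im)
np.savez("w1.npz",**C)
E
```

```text
2.7 [0.52982169 0.23006818 0.13253789] [ 0.30822613  0.16842274  1.42520685  0.00540502  1.54222236 -1.41776126]
0.002 0.011 0.002 0.0010 0.0008 0.0042 0.094;
0.002 0.011 0.002 0.0009 0.0008 0.0042 0.094;
0.002 0.011 0.002 0.0009 0.0008 0.0042 0.094
```

View pics/w1.png

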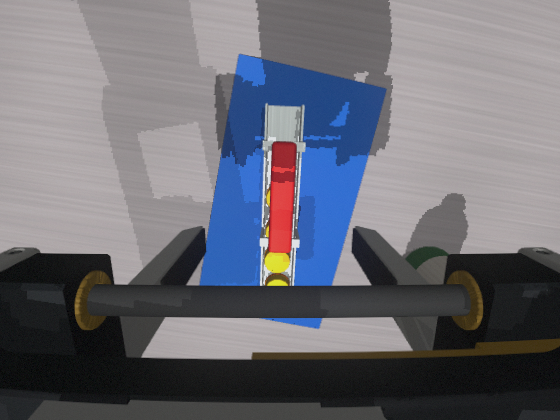

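```bash
python3 - <<'E'
from h import *
C=dict(np.load("w1.npz"))
im=cv2.imread("pics/w1.png");H,S,V=cv2.split(cv2.cvtColor(im,cv2.COLOR_BGR2HSV))
m=((H<6)|(H>174))&(S>150)&(V>60)
pts=np.argwhere(m)[:,::-1].astype(np.float32); r=cv2.minAreaRect(pts);print(r,pts.min(0),pts.max(0))
P=onz(C,cv2.boxPoints(r),.075);print(np.round(P,4))
uv=[(284.5,142),(281,253),(285,106),(259,243),(299,243),(262,147),(304,147)]
print(np.round(onz(C,uv[:2],.075),4)); print("floor spout",np.round(onz(C,uv[2:3],.006),4))
q=onz(C,uv[:2],.075); v=q[0]-q[1]; print(np.degrees(np.arctan2(v[1],v[0])),np.linalg.norm(v),q.mean(0))
p,R,o=pose(); print(p,np.degrees(o["ee_rot"]),o["time"])
E
```

```text
((281.4321594238281, 196.92532348632812), (23.782575607299805, 110.06576538085938), 2.726310968399048) [268. 142.] [295. 252.]
[[0.562  0.2251 0.075 ]
 [0.4703 0.2158 0.075 ]
 [0.4683 0.2343 0.075 ]
 [0.56   0.2453 0.075 ]]
[[0.4693 0.2254 0.075 ]
 [0.5617 0.2372 0.075 ]]
floor spout [[0.4365 0.2224 0.006 ]]
-172.70374169183913 0.09316984130811183 [0.51551293 0.23130362 0.075     ]
[0.53352782 0.22554327 0.13082597] [-9.03356634e+01 -8.32255258e-02  9.86804602e+01] 2.75
```

```bash
python3 - <<'E'
from h import *
p,R,o=pose()
rows(p,R,np.array([.5155,.231,.11]),down(97),3,.094)
E
```

```text
0.002 0.010 0.001 0.0027 0.0069 0.0057 0.094;
0.002 0.010 0.001 0.0026 0.0069 0.0057 0.094;
0.002 0.010 0.001 0.0026 0.0069 0.0057 0.094
```

>>> {"api": "arm_command", "payload": {
  "series": "0.002 0.01 0.001 0.0027 0.007 0.006 0.094; 0.002 0.01 0.001 0.0027 0.007 0.006 0.094; 0.002 0.01 0.001 0.0026 0.007 0.0057 0.094; 0 0 0 0 0 0 0.094"
}}

```text
time: 3.15
tool_pos: [0.5122, 0.2314, 0.1069]
ee_rot: [-1.567, 0.001, 1.687]
wrist_force: [1.0, 0.4, -0.4]
width: 0.0939
```

```bash
python3 - <<'E'
from h import *
p,R,o=pose();print(p,np.degrees(o["ee_rot"]))
rows(p,R,np.array([.5155,.231,.045]),down(97),4,.094)
E
```

```text
[0.51220299 0.23140268 0.10688344] [-8.97689968e+01  5.95722133e-02  9.66765468e+01]
-0.001 -0.001 -0.000 -0.0002 0.0155 -0.0009 0.094;
-0.001 -0.001 -0.000 -0.0002 0.0155 -0.0009 0.094;
-0.001 -0.001 -0.000 -0.0002 0.0155 -0.0008 0.094;
-0.001 -0.001 -0.000 -0.0002 0.0155 -0.0008 0.094
```

>>> {"api": "arm_command", "payload": {
  "series": "0 0 0 0 0.014 -0.0009 0.094; 0 0 0 0 0.014 -0.0009 0.094; 0 0 0 0 0.014 -0.0008 0.094; 0 0 0 0 0.014 -0.0008 0.094; 0 0 0 0 0 0 0.094"
}}

```text
time: 3.65
tool_pos: [0.5132, 0.234, 0.0458]
ee_rot: [-1.567, 0.001, 1.692]
wrist_force: [-0.5, -1.1, -0.2]
width: 0.0941
```

```bash
python3 - <<'E'
from h import *
for i in range(3):
    p,R,o=pose();print(o["time"],p,np.degrees(o["ee_rot"]),o["wrist_force"],o["wrist_torque"])
    robot.snapshot("side")
E
```

```text
3.65 [0.51324264 0.23402289 0.04583948] [-8.97565089e+01  5.41518488e-02  9.69381488e+01] [-0.47238092 -1.07453913 -0.19703395] [ 0.0681154  -0.0050096   0.04974708]
3.7 [0.51382594 0.23421322 0.04689372] [-8.98386376e+01  3.46323466e-02  9.69354489e+01] [-0.10387049  0.36607101 -0.03337676] [ 0.02079944 -0.04148234 -0.06279119]
3.75 [0.51465611 0.23445508 0.0482105 ] [-8.99653356e+01  8.63380558e-03  9.69298629e+01] [0.02581038 1.26418946 0.24242155] [ 0.02004679  0.0197012  -0.02044021]
```

>>> {"api": "arm_command", "payload": {
  "series": "0 0 0 -0.002 0.003 0 0.094; 0 0 0 0 0 0 0; 0 0 0 0 0 0 0; 0 0 0 0 0 0 0; 0 0 0 0 0 0 0; 0 0 0 0 0 0 0; 0 0 0 0 0 0 0; 0 0 0 0 0 0 0"
}}

```text
time: 4.6
tool_pos: [0.5181, 0.2329, 0.0495]
ee_rot: [-1.579, -0.002, 1.691]
wrist_force: [0.4, 0.6, 0.5]
width: 0.0412
```

>>> {"api": "arm_command", "payload": {
  "series": "0 0 0 0 0.003 0 0; 0 0 0 0 0 0 0; 0 0 0 0 0 0 0; 0 0 0 0 0 0 0; 0 0 0 0 0 0 0; 0 0 0 0 0 0 0"
}}

```text
time: 5.2
tool_pos: [0.5181, 0.2328, 0.0462]
ee_rot: [-1.579, -0.001, 1.691]
wrist_force: [-0.1, -0.2, -0.2]
width: 0.0199
```

```bash
python3 - <<'E'
from h import *
for i in range(2):
    p,R,o=pose();print(o["time"],p,np.degrees(o["ee_rot"]),o["wrist_force"],o["wrist_torque"],o["width"])
    robot.snapshot("side")
E
```

```text
5.2 [0.51812864 0.23282573 0.04621171] [-9.04444986e+01 -7.36992551e-02  9.68866117e+01] [-0.06252494 -0.17185742 -0.17993079] [-0.04288151 -0.01932382 -0.0054322 ] 0.019880472849692313
5.25 [0.51811623 0.2328542  0.04623329] [-9.04432436e+01 -7.52296744e-02  9.68882479e+01] [ 0.4366699  -0.22616728 -0.01262376] [-0.0058784   0.02426758  0.01953007] 0.020142961705568802
```

>>> {"api": "arm_command", "payload": {
  "series": "0 0 0 0 0 0 0; 0 0 0 0 0 0 0; 0 0 0 0 -0.004 0 0; 0 0 0 0 -0.006 0 0; 0 0 0 0 -0.008 0 0; 0 0 0 0 -0.01 0 0; 0 0 0 0 -0.01 0 0; 0 0 0 0 -0.008 0 0; 0 0 0 0 -0.004 0 0; 0 0 0 0 0 0 0; 0 0 0 0 0 0 0"
}}

```text
time: 6.4
tool_pos: [0.5172, 0.2327, 0.1005]
ee_rot: [-1.577, -0.001, 1.691]
wrist_force: [0.4, -0.4, -1.8]
width: 0.0197
```

```bash
python3 - <<'E'
from h import *
im=robot.snapshot("side"); cv2.imwrite("pics/s2.png",cv2.resize(im[190:340,250:420],None,fx=4,fy=4,interpolation=cv2.INTER_CUBIC))
im=robot.snapshot("wrist"); cv2.imwrite("pics/w2.png",im)
p,R,o=pose();print(o["time"],p,np.degrees(o["ee_rot"]),o["wrist_force"],o["wrist_torque"],o["width"])
E
```

```text
6.5 [0.51698974 0.23266814 0.10009274] [-9.03451936e+01 -7.48583256e-02  9.68977783e+01] [-0.53800622  0.16097608 -1.49043729] [-0.00681713  0.05858958 -0.0084028 ] 0.02005240440175564
```

View pics/s2.png

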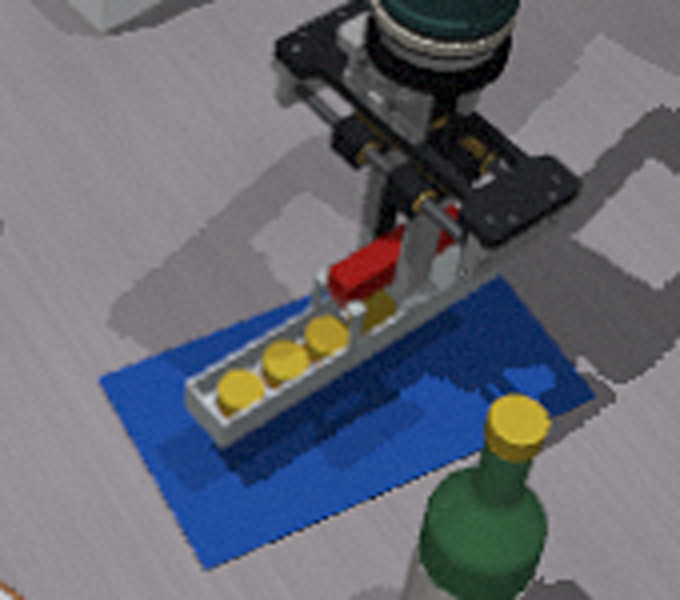

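View pics/w2.png

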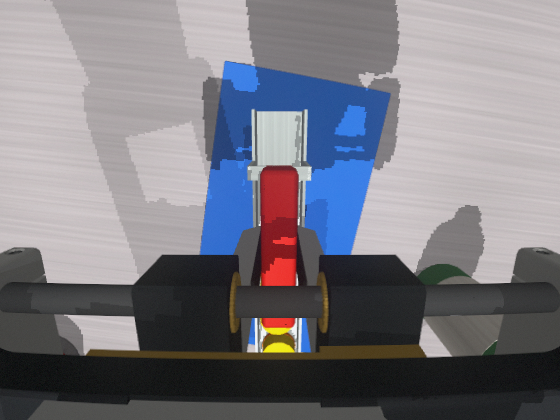

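```bash
python3 - <<'E'
from h import *
from scipy.optimize import least_squares
p,R,o=pose(); C=cam("wrist")
# chute points in chute frame: bar top front edge, spout floor top edge, bar left/right
L=np.array([[77,0,72],[110,0,3],[110,16,3],[110,-16,3],[110,18,24],[110,-18,24]])/1000
ob=np.array([[279.5,167],[279.5,111.5],[256,111],[303,111],[252.5,110.5],[306.5,110.5]])
def pts(q):
    gy,gz,t,gx,yw=q
    B=np.array([[0,-1,0],[0,0,-1],[1,0,0.]]).T  # rows: chute x->tool z, y->-x, z->-y
    B=np.array([[0,-1,0],[0,0,-1],[1,0,0]])
    Lg=L-[.03,0,.06]; X=Lg@B.T
    X=Ro.from_rotvec([t,0,0]).apply(Ro.from_rotvec([0,yw,0]).apply(X))+[gx,gy,gz]
    return X
f=lambda q:np.r_[(proj(C,R.apply(pts(q))+p)-ob).ravel(),(q[0]+.0168)/.0007,q[2]/.05]
s=least_squares(f,[-.0168,0,0,0,0]); print(np.round(s.x,4),np.round(f(s.x),1))
X=pts(s.x); sp=X[1]+[0,.003,0]; print("spout tool",sp,"world",R.apply(X)+p)
for t in (-.05,0,.05):
    s2=least_squares(lambda q:np.r_[f(q)[:-1],(q[2]-t)/.001],s.x);print(t,s2.cost,np.round(s2.x,4))
E
```

```text
[-0.0167  0.003  -0.0107  0.0001  0.0032] [ 0.1  0.6 -0.1  0.4  1.1  0.8 -1.2  1.  -0.8 -1.4  0.9 -1.2  0.2 -0.2]
spout tool [0.00032812 0.04417342 0.08242439] world [[0.46699598 0.22680658 0.12796703]
 [0.43536373 0.22317886 0.05842395]
 [0.43723396 0.20728856 0.05840218]
 [0.4334935  0.23906917 0.05844572]
 [0.43712169 0.20523277 0.07939649]
 [0.43291367 0.24098596 0.07944547]]
-0.05 16.200083694319925 [-0.0174  0.0045 -0.0494  0.0001  0.0032]
0 5.730243065693383 [-0.0165  0.0027 -0.0002  0.0001  0.0032]
0.05 32.55137132482439 [-0.0154  0.001   0.0491  0.0001  0.0033]
```

>>> {"api": "arm_command", "payload": {
  "series": "0 0 0 0 -0.006 0 0; 0 0 0 0 -0.012 0 0; 0 0 0 0 -0.018 0 0; 0 0 0 0 -0.02 0 0; 0 0 0 0 -0.02 0 0; 0 0 0 0 -0.018 0 0; 0 0 0 0 -0.012 0 0; 0 0 0 0 -0.006 0 0; 0 0 0 0 0 0 0"
}}

```text
time: 7.4
tool_pos: [0.5156, 0.2322, 0.2194]
ee_rot: [-1.575, -0.001, 1.691]
wrist_force: [0.4, -0.4, -1.6]
width: 0.0196
```

```bash
python3 - <<'E'
from h import *
p,R,o=pose();print(o["time"],p,np.degrees(o["ee_rot"]),o["wrist_force"])
rows(p,R,np.array([.562,-.227,.23]),down(77),24,0)
E
```

```text
7.4 [0.51562879 0.23219928 0.21940923] [-9.02413882e+01 -5.28566258e-02  9.68946639e+01] [ 0.36768626 -0.39393649 -1.64199165]
0.000 0.014 0.000 -0.0192 -0.0005 0.0004 0.000;
0.000 0.014 0.000 -0.0192 -0.0005 0.0001 0.000;
0.000 0.014 0.000 -0.0192 -0.0005 -0.0002 0.000;
0.000 0.014 0.000 -0.0192 -0.0005 -0.0005 0.000;
0.000 0.014 0.000 -0.0192 -0.0005 -0.0007 0.000;
0.000 0.014 0.000 -0.0192 -0.0005 -0.0010 0.000;
0.000 0.014 0.000 -0.0192 -0.0005 -0.0013 0.000;
0.000 0.014 0.000 -0.0192 -0.0005 -0.0016 0.000;
0.000 0.014 0.000 -0.0191 -0.0005 -0.0018 0.000;
0.000 0.014 0.000 -0.0191 -0.0005 -0.0021 0.000;
0.000 0.014 0.000 -0.0191 -0.0004 -0.0024 0.000;
0.000 0.014 0.000 -0.0190 -0.0004 -0.0027 0.000;
0.000 0.014 0.000 -0.0190 -0.0004 -0.0029 0.000;
0.000 0.014 0.000 -0.0190 -0.0004 -0.0032 0.000;
0.000 0.014 0.000 -0.0189 -0.0004 -0.0035 0.000;
0.000 0.014 0.000 -0.0189 -0.0004 -0.0038 0.000;
0.000 0.014 0.000 -0.0188 -0.0004 -0.0040 0.000;
0.000 0.014 0.000 -0.0187 -0.0004 -0.0043 0.000;
0.000 0.014 0.000 -0.0187 -0.0004 -0.0046 0.000;
0.000 0.014 0.000 -0.0186 -0.0004 -0.0049 0.000;
0.000 0.014 0.000 -0.0185 -0.0004 -0.0051 0.000;
0.000 0.014 0.000 -0.0185 -0.0004 -0.0054 0.000;
0.000 0.014 0.000 -0.0184 -0.0004 -0.0057 0.000;
0.000 0.014 0.000 -0.0183 -0.0004 -0.0059 0.000
```

>>> {"api": "arm_command", "payload": {
  "series": "0 0.004 0 -0.005 -0.001 0 0; 0 0.008 0 -0.01 -0.001 0 0; 0 0.012 0 -0.015 -0.001 0 0; 0 0.014 0 -0.02 0 0 0; 0 0.014 0 -0.02 0 -0.0005 0; 0 0.014 0 -0.02 0 -0.001 0; 0 0.014 0 -0.02 0 -0.0013 0; 0 0.014 0 -0.02 0 -0.0016 0; 0 0.014 0 -0.02 0 -0.0018 0; 0 0.014 0 -0.02 0 -0.002 0; 0 0.014 0 -0.02 0 -0.0024 0; 0 0.014 0 -0.02 0 -0.0027 0"
}}

```text
time: 8.6
tool_pos: [0.5335, 0.0034, 0.2134]
ee_rot: [-1.557, 0.006, 1.525]
wrist_force: [0.6, -0.0, -1.6]
width: 0.0199
```

```bash
python3 - <<'E'
from h import *
p,R,o=pose();print(o["time"],p,np.degrees(o["ee_rot"]),o["wrist_force"])
rows(p,R,np.array([.562,-.227,.23]),down(77),10,0)
E
```

```text
8.6 [0.53352168 0.00335233 0.21341856] [-89.23201502   0.33272693  87.39010611] [ 0.55849656 -0.02127693 -1.57103951]
-0.001 0.018 -0.001 -0.0229 -0.0016 -0.0039 0.000;
-0.001 0.018 -0.001 -0.0228 -0.0016 -0.0043 0.000;
-0.001 0.018 -0.001 -0.0227 -0.0016 -0.0047 0.000;
-0.001 0.018 -0.001 -0.0226 -0.0016 -0.0051 0.000;
-0.001 0.018 -0.001 -0.0225 -0.0016 -0.0055 0.000;
-0.001 0.018 -0.001 -0.0224 -0.0016 -0.0059 0.000;
-0.001 0.018 -0.001 -0.0223 -0.0016 -0.0063 0.000;
-0.001 0.018 -0.001 -0.0222 -0.0016 -0.0068 0.000;
-0.001 0.018 -0.001 -0.0221 -0.0016 -0.0072 0.000;
-0.001 0.018 -0.001 -0.0219 -0.0017 -0.0076 0.000
```

>>> {"api": "arm_command", "payload": {
  "series": "0 0.017 0 -0.022 -0.004 -0.0045 0; 0 0.017 0 -0.022 -0.004 -0.0045 0; 0 0.017 0 -0.022 -0.003 -0.005 0; 0 0.017 0 -0.022 -0.003 -0.005 0; 0 0.017 0 -0.022 -0.002 -0.0055 0; 0 0.017 0 -0.022 -0.002 -0.006 0; 0 0.017 0 -0.022 -0.002 -0.006 0; 0 0.017 0 -0.02 -0.001 -0.006 0; 0 0.014 0 -0.015 -0.001 -0.005 0; 0 0.01 0 -0.01 0 -0.003 0; 0 0.006 0 -0.005 0 -0.002 0; 0 0 0 0 0 0 0"
}}

```text
time: 9.8
tool_pos: [0.5502, -0.2298, 0.2282]
ee_rot: [-1.541, 0.011, 1.331]
wrist_force: [-0.6, 1.2, -2.2]
width: 0.0198
```

```bash
python3 - <<'E'
from h import *
p,R,o=pose();print(o["time"],p,np.degrees(o["ee_rot"]),o["wrist_force"])
rows(p,R,np.array([.562,-.227,.23]),down(77),4,0)
C=cam("wrist");np.savez("w3.npz",**C)
im=robot.snapshot("wrist"); cv2.imwrite("pics/w3.png",im)
im=robot.snapshot("side"); cv2.imwrite("pics/s3.png",cv2.resize(im[80:240,190:390],None,fx=3.7,fy=3.7,interpolation=cv2.INTER_CUBIC))
p,R,o=pose();print(o["time"],p,np.degrees(o["ee_rot"]),o["wrist_force"])
E
```

```text
9.8 [ 0.55024352 -0.22975743  0.22818211] [-88.3044442    0.63736394  76.23693213] [-0.57611386  1.19978872 -2.24678422]
-0.007 -0.003 -0.003 0.0014 -0.0005 -0.0027 0.000;
-0.007 -0.003 -0.003 0.0014 -0.0005 -0.0027 0.000;
-0.007 -0.003 -0.003 0.0013 -0.0005 -0.0027 0.000;
-0.007 -0.003 -0.003 0.0013 -0.0005 -0.0027 0.000
9.9 [ 0.55038166 -0.22872666  0.2283557 ] [-88.3107897    0.62547449  76.32180716] [-0.2670513  -0.98548769 -1.68189434]
```

View pics/w3.png

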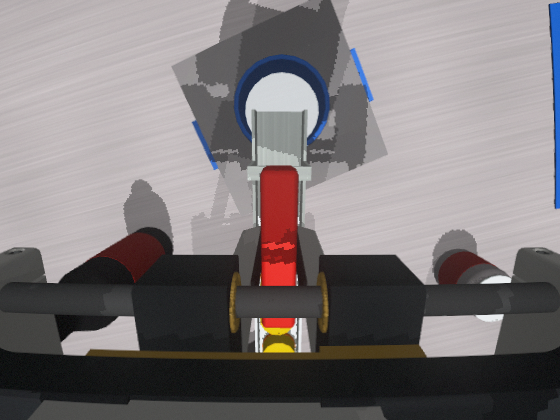

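View pics/s3.png

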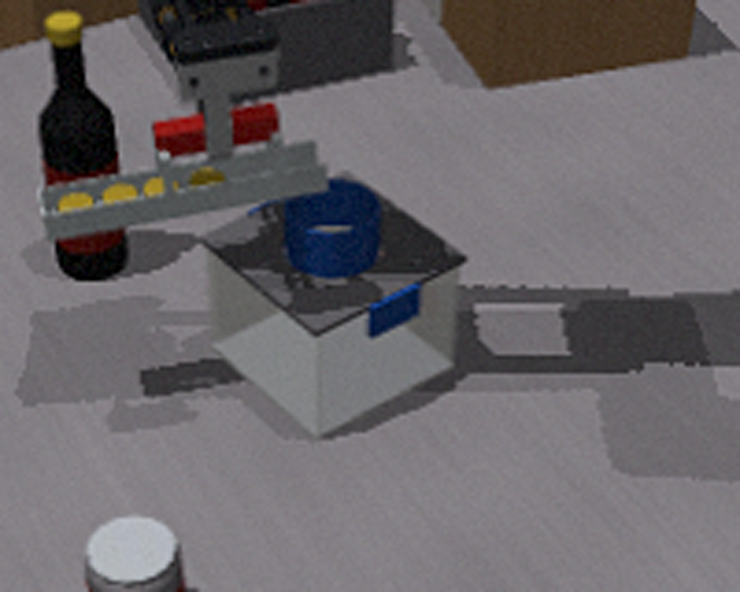

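```bash
python3 - <<'E'
from h import *
C=dict(np.load("w3.npz"))
im=cv2.imread("pics/w3.png");H,S,V=cv2.split(cv2.cvtColor(im,cv2.COLOR_BGR2HSV))
m=((H>100)&(H<130)&(S>120)).astype(np.uint8); m[:, :225]=0;m[:,340:]=0;m[150:]=0
from scipy.optimize import least_squares
# outermost points of the blue on angular bins
pts=np.argwhere(m)[:,::-1].astype(float); c=np.array([282,103.]); d=pts-c; a=np.degrees(np.arctan2(d[:,1],d[:,0]));r=np.linalg.norm(d,axis=1)
out=[]
for k in range(-180,35,6):
    s=(a>=k)&(a<k+6)
    if s.sum(): i=np.argmax(np.where(s,r,0)); out.append(pts[i]+ d[i]/r[i]*.5)
out=np.array(out); print(len(out),out.min(0),out.max(0))
for z in (.145,.155,.165):
    P=onz(C,out,z)[:,:2]
    s=least_squares(lambda q:np.linalg.norm(P-q[:2],axis=1)-q[2],[.46,-.2,.039],loss="soft_l1",f_scale=.001); print(z,s.x,s.cost)
p,R,o=pose(); print("spout",R.apply([0,.0432,.083])+p)
E
```

```text
36 [233.50097371  53.5       ] [328.49812029 129.27249418]
0.145 [ 0.45922855 -0.20667408  0.04104847] 7.031218816967584e-07
0.155 [ 0.46042838 -0.20694383  0.03949585] 6.521293982988782e-07
0.165 [ 0.46162822 -0.20721356  0.03794322] 6.029323465069809e-07
spout [ 0.46842817 -0.20923925  0.18762358]
```

```bash
cat >> h.py <<'E'
SP=np.array([0,.0432,.083]); BIN=np.array([.461,-.207])
def tgt(over,z,tilt_down,yaw=77):
    R=down(yaw,-tilt_down); y=np.radians(yaw); f=np.array([-np.sin(y),np.cos(y)])
    s=np.r_[BIN-over*f,z]; return s-R.apply(SP),R
def stat():
    p,R,o=pose(); y=np.radians(77); f=np.array([-np.sin(y),np.cos(y)]); s=R.apply(SP)+p
    z=R.as_matrix()[:,2]
    print("t",o["time"],"spout",np.round(s,4),"dist",np.round(np.linalg.norm(s[:2]-BIN),4),"along",np.round((s[:2]-BIN)@f,4),"tilt",np.round(np.degrees(np.arcsin(-z[2])),2),"rpy",np.round(np.degrees(o["ee_rot"]),2),"F",np.round(o["wrist_force"],2),"M",np.round(o["wrist_torque"],3),"w",round(o["width"],4))
    return p,R
E
python3 - <<'E'
from h import *
p,R=stat(); rows(p,R,*tgt(.020,.175,2),5,0)
E
```

```text
t 9.9 spout [ 0.4684 -0.2092  0.1876] dist 0.0078 along -0.0077 tilt -1.69 rpy [-88.31   0.63  76.32] F [-0.27 -0.99 -1.68] M [-0.02  -0.014 -0.006] w 0.0194
-0.013 -0.002 -0.002 0.0003 0.0014 -0.0019 0.000;
-0.013 -0.002 -0.002 0.0002 0.0014 -0.0019 0.000;
-0.013 -0.002 -0.002 0.0002 0.0014 -0.0019 0.000;
-0.013 -0.002 -0.002 0.0002 0.0015 -0.0019 0.000;
-0.013 -0.002 -0.002 0.0002 0.0015 -0.0019 0.000
```

>>> {"api": "arm_command", "payload": {
  "series": "-0.013 -0.002 -0.002 0 0.0014 -0.002 0; -0.013 -0.002 -0.002 0 0.0014 -0.002 0; -0.013 -0.002 -0.002 0 0.0014 -0.002 0; -0.013 -0.002 -0.002 0 0.0014 -0.002 0; -0.013 -0.002 -0.002 0 0.0014 -0.002 0; 0 0 0 0 0 0 0; 0 0 0 0 0 0 0"
}}

```text
time: 10.6
tool_pos: [0.5611, -0.2278, 0.2214]
ee_rot: [-1.612, -0.001, 1.348]
wrist_force: [0.4, -1.2, -1.8]
width: 0.0197
```

```bash
python3 - <<'E'
from h import *
stat(); robot.snapshot("side"); p,R=stat(); rows(p,R,*tgt(.020,.170,2),3,0)
E
```

```text
t 10.6 spout [ 0.482  -0.2098  0.1747] dist 0.0212 along -0.0211 tilt 2.38 rpy [-9.238e+01 -4.000e-02  7.723e+01] F [ 0.44 -1.17 -1.84] M [ 0.041  0.108 -0.019] w 0.0197
t 10.65 spout [ 0.482  -0.2099  0.1747] dist 0.0212 along -0.0211 tilt 2.38 rpy [-9.238e+01 -4.000e-02  7.723e+01] F [ 0.46  0.7  -1.61] M [-0.024  0.07  -0.044] w 0.0202
0.002 0.001 0.000 -0.0007 0.0017 0.0003 0.000;
0.002 0.001 0.000 -0.0007 0.0017 0.0003 0.000;
0.002 0.001 0.000 -0.0007 0.0017 0.0003 0.000
```

>>> {"api": "arm_command", "payload": {
  "series": "0 0 0 0 0.0015 0 0; 0 0 0 0 0.0015 0 0; 0 0 0 0 0.0015 0 0; 0 0 0 0 0 0 0"
}}

```text
time: 11.05
tool_pos: [0.5614, -0.2281, 0.2165]
ee_rot: [-1.612, -0.001, 1.348]
wrist_force: [-0.5, -0.0, -2.1]
width: 0.0199
```

```bash
python3 - <<'E'
from h import *
stat()
E
```

```text
t 11.05 spout [ 0.4823 -0.2101  0.1698] dist 0.0216 along -0.0215 tilt 2.38 rpy [-9.238e+01 -4.000e-02  7.722e+01] F [-0.48 -0.02 -2.12] M [0.002 0.044 0.014] w 0.0199
```

>>> {"api": "arm_command", "payload": {
  "series": "0 0 0 0 0.001 0 0; 0 0 0 0 0.001 0 0; 0 0 0 0 0.001 0 0; 0 0 0 0 0 0 0"
}}

```text
time: 11.45
tool_pos: [0.5616, -0.2281, 0.213]
ee_rot: [-1.612, -0.001, 1.348]
wrist_force: [0.4, -0.2, -2.2]
width: 0.0201
```

>>> {"api": "arm_command", "payload": {
  "series": "0 0 0 0 0.001 0 0; 0 0 0 0 0.001 0 0"
}}

```text
time: 11.65
tool_pos: [0.5618, -0.2282, 0.2111]
ee_rot: [-1.612, -0.001, 1.348]
wrist_force: [-0.0, -0.4, -0.9]
width: 0.0195
```

>>> {"api": "arm_command", "payload": {
  "series": "0 0 0 0 0.001 0 0; 0 0 0 0 0.001 0 0"
}}

```text
time: 11.85
tool_pos: [0.5619, -0.2282, 0.2089]
ee_rot: [-1.612, -0.001, 1.348]
wrist_force: [-0.8, -0.2, -1.9]
width: 0.0202
```

>>> {"api": "arm_command", "payload": {
  "series": "0 0 0 0 0.001 0 0"
}}

```text
time: 11.95
tool_pos: [0.5619, -0.2282, 0.2078]
ee_rot: [-1.612, -0.001, 1.348]
wrist_force: [0.5, -0.7, -1.8]
width: 0.0195
```

>>> {"api": "arm_command", "payload": {
  "series": "0 0 0 0 0.001 0 0"
}}

```text
time: 12.05
tool_pos: [0.5619, -0.2282, 0.2067]
ee_rot: [-1.612, -0.001, 1.348]
wrist_force: [-0.6, 0.5, -1.6]
width: 0.0196
```

>>> {"api": "arm_command", "payload": {
  "series": "0 0 0 0 0.001 0 0"
}}

```text
time: 12.15
tool_pos: [0.5622, -0.2282, 0.2061]
ee_rot: [-1.613, -0.001, 1.348]
wrist_force: [-0.2, 0.1, 1.6]
width: 0.0193
```

>>> {"api": "arm_command", "payload": {
  "series": "0 0 0 0 0.0003 0 0"
}}

```text
time: 12.25
tool_pos: [0.5622, -0.2282, 0.2062]
ee_rot: [-1.613, -0.001, 1.348]
wrist_force: [0.0, 1.0, 0.0]
width: 0.0196
```

```bash
python3 - <<'E'
from h import *
stat()
E
```

```text
t 12.25 spout [ 0.4831 -0.2102  0.1595] dist 0.0223 along -0.0222 tilt 2.44 rpy [-9.244e+01 -3.000e-02  7.722e+01] F [0.02 0.99 0.03] M [ 0.139  0.251 -0.027] w 0.0196
```

>>> {"api": "arm_command", "payload": {
  "series": "0 0 0 0 0.0004 0 0; 0 0 0 0 0.0004 0 0; 0 0 0 0 0.0004 0 0"
}}

```text
time: 12.55
tool_pos: [0.5622, -0.2282, 0.2061]
ee_rot: [-1.614, -0.0, 1.348]
wrist_force: [-0.3, -0.1, 0.9]
width: 0.0196
```

>>> {"api": "arm_command", "payload": {
  "series": "0 0 0 0 0.0004 0 0; 0 0 0 0 0.0004 0 0; 0 0 0 0 0.0004 0 0"
}}

```text
time: 12.85
tool_pos: [0.5627, -0.2282, 0.2057]
ee_rot: [-1.616, -0.0, 1.348]
wrist_force: [0.7, 0.2, 0.7]
width: 0.0201
```

```bash
python3 - <<'E'
from h import *
stat()
E
```

```text
t 12.85 spout [ 0.4837 -0.2103  0.1588] dist 0.023 along -0.0229 tilt 2.59 rpy [-9.259e+01 -1.000e-02  7.722e+01] F [0.69 0.21 0.72] M [0.155 0.25  0.022] w 0.0201
```

>>> {"api": "arm_command", "payload": {
  "series": "0 0 0 0 0.0003 0 0; 0 0 0 0 0.0003 0 0; 0 0 0 0 0.0003 0 0; 0 0 0 0 0.0003 0 0"
}}

```text
time: 13.25
tool_pos: [0.5634, -0.2284, 0.205]
ee_rot: [-1.618, 0.0, 1.348]
wrist_force: [-0.5, 0.3, 1.0]
width: 0.0199
```

```bash
python3 - <<'E'
from h import *
stat()
im=robot.snapshot("side"); cv2.imwrite("pics/s4.png",cv2.resize(im[80:240,190:390],None,fx=3.7,fy=3.7,interpolation=cv2.INTER_CUBIC))
im=robot.snapshot("wrist"); cv2.imwrite("pics/w4.png",im)
stat()
E
```

```text
t 13.25 spout [ 0.4845 -0.2105  0.158 ] dist 0.0237 along -0.0237 tilt 2.7 rpy [-9.270e+01  1.000e-02  7.722e+01] F [-0.54  0.35  1.  ] M [ 0.189  0.201 -0.028] w 0.0199
t 13.35 spout [ 0.4845 -0.2105  0.1579] dist 0.0237 along -0.0237 tilt 2.7 rpy [-92.7    0.    77.22] F [ 0.69 -0.26  1.62] M [ 0.11   0.106 -0.013] w 0.0199
```

View pics/s4.png

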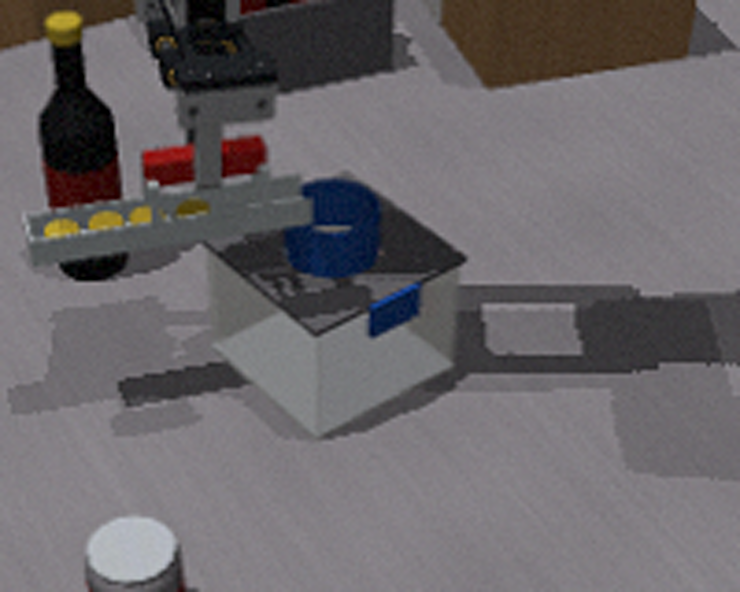

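View pics/w4.png

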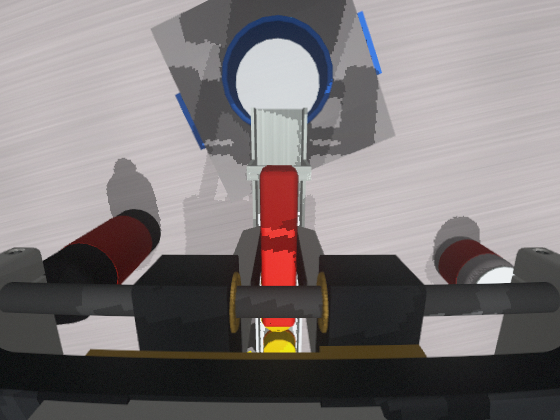

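```bash
cat >> h.py <<'E'
def tiltrows(dth,n,press,fwd,lat=0,piv=-.030,zr=None):
    p,R=stat(); y=np.radians(77); f=np.array([-np.sin(y),np.cos(y),0])
    s=R.apply(SP)+p; z=R.as_matrix()[:,2]; along=(s[:2]-BIN)@f[:2]
    k=(piv-along)/ (z@f); P=s+k*z     # point of underside line above the pivot
    print("pivot under z",np.round(P[2],4),"overhang",np.round(-k,4))
    for i in range(n):
        r=R.inv().apply(P-p); Q=Ro.from_rotvec([-np.radians(dth),0,0])
        d=r-Q.apply(r)+R.inv().apply([0,0,-press]+f*fwd)
        print(f"{-np.radians(dth):.4f} 0 0 0 {d[1]:.4f} {d[2]:.4f} 0;")
        p=p+R.apply(r-Q.apply(r))+f*fwd; P=P+0; R=R*Q
E
python3 - <<'E'
from h import *
tiltrows(2,4,.0001,.0018)
E
```

```text
t 13.35 spout [ 0.4845 -0.2105  0.1579] dist 0.0237 along -0.0237 tilt 2.7 rpy [-92.7    0.    77.22] F [ 0.69 -0.26  1.62] M [ 0.11   0.106 -0.013] w 0.0199
pivot under z 0.1582 overhang 0.0063
-0.0349 0 0 0 -0.0026 0.0034 0;
-0.0349 0 0 0 -0.0026 0.0034 0;
-0.0349 0 0 0 -0.0026 0.0034 0;
-0.0349 0 0 0 -0.0026 0.0034 0;
```

>>> {"api": "arm_command", "payload": {
  "series": "-0.035 0 0 0 -0.0027 0.0034 0; -0.035 0 0 0 -0.0027 0.0034 0"
}}

```text
time: 13.55
tool_pos: [0.5576, -0.2272, 0.2089]
ee_rot: [-1.69, 0.0, 1.348]
wrist_force: [0.8, -0.9, 1.9]
width: 0.0197
```

```bash
python3 - <<'E'
from h import *
tiltrows(2,3,.0002,.0012)
E
```

```text
t 13.55 spout [ 0.4822 -0.2102  0.1561] dist 0.0214 along -0.0214 tilt 6.82 rpy [-9.682e+01  1.000e-02  7.726e+01] F [ 0.82 -0.88  1.93] M [ 0.069  0.105 -0.052] w 0.0197
pivot under z 0.1572 overhang 0.0087
-0.0349 0 0 0 -0.0025 0.0028 0;
-0.0349 0 0 0 -0.0025 0.0028 0;
-0.0349 0 0 0 -0.0025 0.0028 0;
```

>>> {"api": "arm_command", "payload": {
  "series": "-0.035 0 0 0 -0.0031 0.0026 0; -0.035 0 0 0 -0.0028 0.0024 0"
}}

```text
time: 13.75
tool_pos: [0.5518, -0.2261, 0.2133]
ee_rot: [-1.762, 0.0, 1.349]
wrist_force: [-0.1, 0.7, -0.3]
width: 0.0196
```

```bash
python3 - <<'E'
from h import *
tiltrows(2,3,.0001,.0004)
E
```

```text
t 13.75 spout [ 0.4803 -0.2099  0.1552] dist 0.0195 along -0.0194 tilt 10.94 rpy [-1.0094e+02  2.0000e-02  7.7260e+01] F [-0.1   0.75 -0.29] M [ 0.094  0.188 -0.052] w 0.0196
pivot under z 0.1572 overhang 0.0108
-0.0349 0 0 0 -0.0025 0.0020 0;
-0.0349 0 0 0 -0.0025 0.0020 0;
-0.0349 0 0 0 -0.0025 0.0020 0;
```

Force about 1.5 N; continue.

>>> {"api": "arm_command", "payload": {
  "series": "-0.035 0 0 0 -0.0025 0.0018 0; -0.035 0 0 0 -0.0025 0.0018 0; -0.035 0 0 0 -0.0025 0.0018 0"
}}

```text
time: 14.05
tool_pos: [0.5444, -0.2246, 0.2191]
ee_rot: [-1.87, 0.001, 1.348]
wrist_force: [-0.3, -0.6, 0.6]
width: 0.0196
```

```bash
python3 - <<'E'
from h import *
tiltrows(2,3,.0001,.0002)
E
```

```text
t 14.05 spout [ 0.4795 -0.21    0.1533] dist 0.0187 along -0.0187 tilt 17.17 rpy [-1.0717e+02  5.0000e-02  7.7260e+01] F [-0.33 -0.59  0.56] M [0.075 0.341 0.005] w 0.0196
pivot under z 0.1568 overhang 0.0119
-0.0349 0 0 0 -0.0024 0.0018 0;
-0.0349 0 0 0 -0.0024 0.0018 0;
-0.0349 0 0 0 -0.0024 0.0018 0;
```

>>> {"api": "arm_command", "payload": {
  "series": "-0.035 0 0 0 -0.0025 0.0016 0; -0.035 0 0 0 -0.0025 0.0016 0; -0.035 0 0 0 -0.0025 0.0016 0"
}}

```text
time: 14.35
tool_pos: [0.5364, -0.2231, 0.2238]
ee_rot: [-1.978, 0.002, 1.348]
wrist_force: [-1.6, 0.1, -0.7]
width: 0.0198
```

```bash
python3 - <<'E'
from h import *
tiltrows(2,3,.0001,.0002)
im=robot.snapshot("side"); cv2.imwrite("pics/s5.png",cv2.resize(im[60:220,190:390],None,fx=3.7,fy=3.7,interpolation=cv2.INTER_CUBIC))
E
```

```text
t 14.35 spout [ 0.4788 -0.2102  0.1513] dist 0.018 along -0.018 tilt 23.33 rpy [-1.1333e+02  1.0000e-01  7.7250e+01] F [-1.63  0.14 -0.74] M [0.106 0.37  0.004] w 0.0198
pivot under z 0.1564 overhang 0.0131
-0.0349 0 0 0 -0.0024 0.0018 0;
-0.0349 0 0 0 -0.0024 0.0018 0;
-0.0349 0 0 0 -0.0024 0.0018 0;
```

View pics/s5.png

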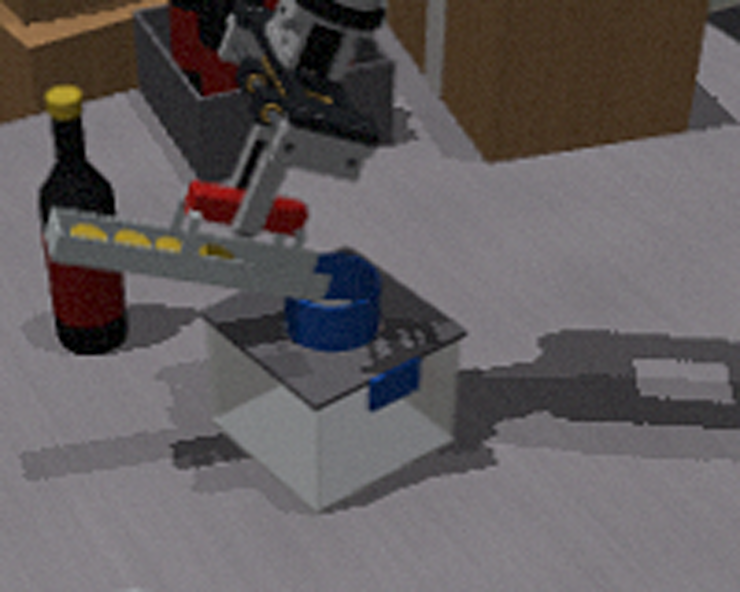

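>>> {"api": "arm_command", "payload": {
  "series": "-0.03 0 0 0 -0.0018 0.0013 0; -0.03 0 0 0 -0.0019 0.0013 0; -0.03 0 0 0 -0.0019 0.0013 0"
}}

```text
time: 14.7
tool_pos: [0.529, -0.2215, 0.2266]
ee_rot: [-2.069, 0.002, 1.348]
wrist_force: [-0.7, 0.4, 1.5]
width: 0.0198
```

```bash
python3 - <<'E'
from h import *
tiltrows(2,2,.0001,.0002)
im=robot.snapshot("side"); cv2.imwrite("pics/s6.png",cv2.resize(im[60:220,190:390],None,fx=3,fy=3,interpolation=cv2.INTER_CUBIC))
E
```

```text
t 14.7 spout [ 0.478  -0.2101  0.149 ] dist 0.0173 along -0.0173 tilt 28.55 rpy [-118.55    0.12   77.25] F [-0.7   0.4   1.54] M [0.163 0.419 0.028] w 0.0198
pivot under z 0.1559 overhang 0.0145
-0.0349 0 0 0 -0.0024 0.0018 0;
-0.0349 0 0 0 -0.0024 0.0018 0;
```

View pics/s6.png

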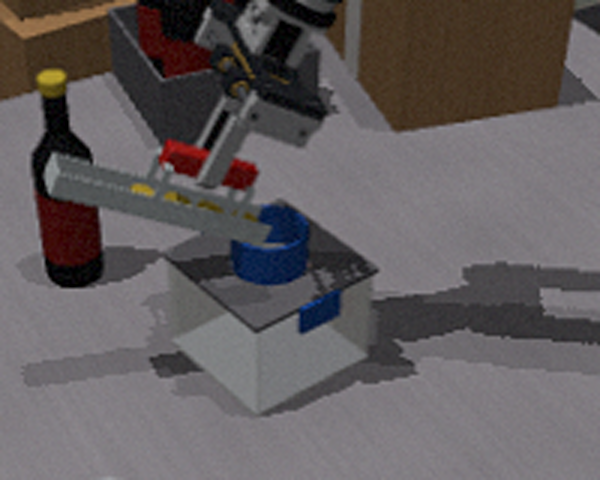

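>>> {"api": "arm_command", "payload": {
  "series": "-0.01 0 0 0 -0.0007 0.0004 0; -0.01 0 0 0 -0.0007 0.0004 0; -0.01 0 0 0 -0.0007 0.0004 0"
}}

```text
time: 15.05
tool_pos: [0.5256, -0.2208, 0.2271]
ee_rot: [-2.1, 0.002, 1.348]
wrist_force: [-1.6, 1.1, 0.1]
width: 0.0198
```

```bash
python3 - <<'E'
from h import *
tiltrows(2,2,.0001,.0002)
im=robot.snapshot("side"); cv2.imwrite("pics/s7.png",cv2.resize(im[60:220,190:390],None,fx=3,fy=3,interpolation=cv2.INTER_CUBIC))
E
```

```text
t 15.05 spout [ 0.477  -0.21    0.1479] dist 0.0163 along -0.0163 tilt 30.34 rpy [-120.34    0.13   77.23] F [-1.63  1.12  0.11] M [ 0.121  0.419 -0.009] w 0.0198
pivot under z 0.156 overhang 0.0159
-0.0349 0 0 0 -0.0023 0.0018 0;
-0.0349 0 0 0 -0.0023 0.0018 0;
```

View pics/s7.png

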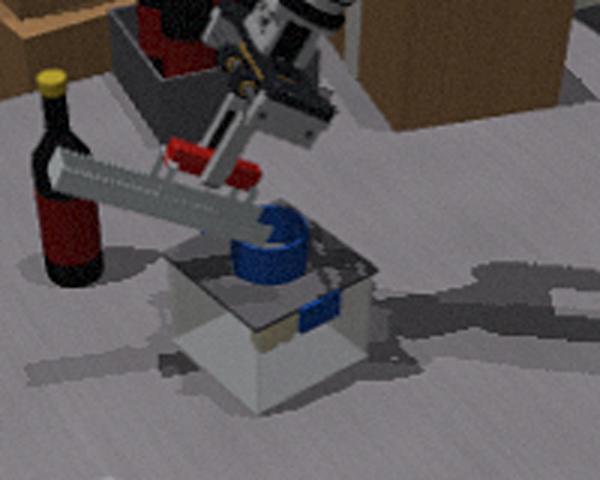

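>>> {"api": "arm_command", "payload": {
  "series": "-0.005 0 0 0 -0.0001 0.0001 0; -0.005 0 0 0 -0.0001 0.0001 0; -0.005 0 0 0 -0.0001 0.0001 0; -0.005 0 0 0 -0.0001 0.0001 0"
}}

```text
time: 15.5
tool_pos: [0.5248, -0.2206, 0.2275]
ee_rot: [-2.121, 0.002, 1.348]
wrist_force: [-2.1, 0.9, 2.5]
width: 0.0197
```

```bash
python3 - <<'E'
from h import *
tiltrows(2,2,.0001,.0002)
im=robot.snapshot("side"); cv2.imwrite("pics/s8.png",cv2.resize(im[60:220,190:390],None,fx=3.5,fy=3.5,interpolation=cv2.INTER_CUBIC))
im=robot.snapshot("wrist"); cv2.imwrite("pics/w8.png",im)
E
```

```text
t 15.5 spout [ 0.4778 -0.2102  0.1473] dist 0.0171 along -0.0171 tilt 31.53 rpy [-121.53    0.13   77.25] F [-2.06  0.9   2.46] M [0.175 0.664 0.053] w 0.0197
pivot under z 0.1552 overhang 0.0151
-0.0349 0 0 0 -0.0024 0.0018 0;
-0.0349 0 0 0 -0.0024 0.0018 0;
```

View pics/s8.png

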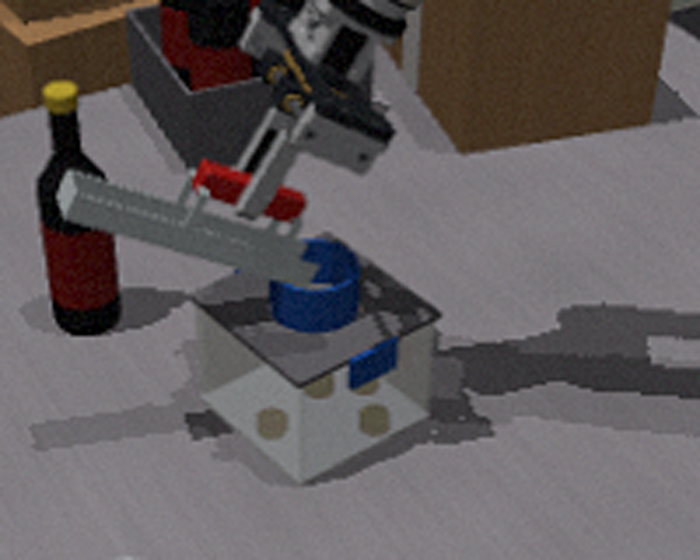

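View pics/w8.png

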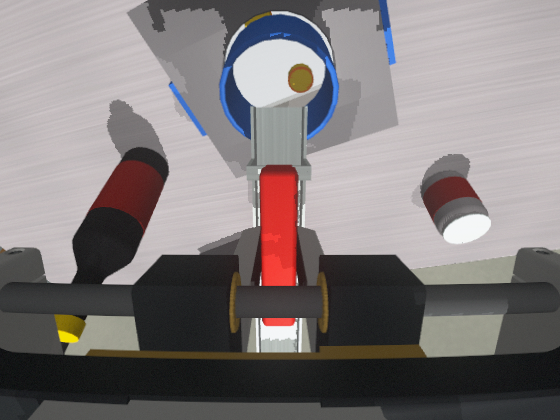

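>>> {"api": "arm_command", "payload": {
  "series": "0 0 0 0 0 0.0001 0; 0 0 0 0 0 0.0001 0; 0 0 0 0 0 0.0001 0; 0 0 0 0 0 0.0001 0"
}}

```text
time: 16.0
tool_pos: [0.5247, -0.2206, 0.2275]
ee_rot: [-2.122, 0.002, 1.348]
wrist_force: [-1.5, 0.8, 1.5]
width: 0.0195
```

```bash
python3 - <<'E'
from h import *
p,R=stat()
# lift straight up 5cm while moving back, then level at z .26
p1=p+np.array([0,0,.05]); rows(p,R,p1,R,4,0)
print(); rows(p1,R,p1+np.array([.03,0,.02]),down(77),8,0)
E
```

```text
t 16.0 spout [ 0.4777 -0.2102  0.1473] dist 0.017 along -0.017 tilt 31.57 rpy [-121.57    0.14   77.24] F [-1.52  0.78  1.52] M [0.202 0.572 0.045] w 0.0195
0.000 -0.000 -0.000 -0.0000 -0.0107 -0.0065 0.000;
0.000 0.000 0.000 -0.0000 -0.0107 -0.0065 0.000;
0.000 0.000 0.000 -0.0000 -0.0107 -0.0065 0.000;
0.000 0.000 0.000 -0.0000 -0.0107 -0.0065 0.000

0.069 0.001 -0.000 0.0008 -0.0002 -0.0044 0.000;
0.069 0.001 -0.000 0.0008 -0.0005 -0.0044 0.000;
0.069 0.001 -0.000 0.0008 -0.0008 -0.0044 0.000;
0.069 0.001 -0.000 0.0008 -0.0011 -0.0043 0.000;
0.069 0.001 -0.000 0.0008 -0.0014 -0.0042 0.000;
0.069 0.001 -0.000 0.0008 -0.0017 -0.0041 0.000;
0.069 0.001 -0.000 0.0008 -0.0020 -0.0040 0.000;
0.069 0.001 -0.000 0.0008 -0.0022 -0.0038 0.000
```

>>> {"api": "arm_command", "payload": {
  "series": "0 0 0 0 -0.003 -0.002 0; 0 0 0 0 -0.0085 -0.0052 0; 0 0 0 0 -0.0107 -0.0065 0; 0 0 0 0 -0.0107 -0.0065 0; 0.04 0 0 0 -0.006 -0.006 0; 0.069 0 0 0 -0.001 -0.0044 0; 0.069 0 0 0 -0.001 -0.0044 0; 0.069 0 0 0 -0.001 -0.0043 0; 0.069 0 0 0 -0.0014 -0.0042 0; 0.069 0 0 0 -0.0017 -0.004 0; 0.069 0 0 0 -0.002 -0.004 0; 0.06 0 0 0 -0.002 -0.0038 0"
}}

```text
time: 17.2
tool_pos: [0.5536, -0.2277, 0.3086]
ee_rot: [-1.605, 0.006, 1.344]
wrist_force: [-0.6, 0.1, -0.8]
width: 0.0194
```

```bash
python3 - <<'E'
from h import *
p,R=stat(); print(p)
# target over the mat: grip 3mm ahead of grasp; chute yaw 186 -> tool 96
rows(p,R,np.array([.518,.23,.24]),down(95),24,0)
E
```

```text
t 17.2 spout [ 0.4742 -0.2097  0.2625] dist 0.0135 along -0.0135 tilt 1.98 rpy [-91.98   0.35  77.02] F [-0.56  0.07 -0.79] M [-0.055  0.018 -0.015] w 0.0194
[ 0.55364915 -0.22771055  0.30855158]
0.001 -0.013 -0.000 0.0183 0.0025 0.0058 0.000;
0.001 -0.013 -0.000 0.0183 0.0026 0.0056 0.000;
0.001 -0.013 -0.000 0.0184 0.0026 0.0053 0.000;
0.001 -0.013 -0.000 0.0185 0.0026 0.0051 0.000;
0.001 -0.013 -0.000 0.0185 0.0026 0.0048 0.000;
0.001 -0.013 -0.000 0.0186 0.0026 0.0046 0.000;
0.001 -0.013 -0.000 0.0187 0.0026 0.0044 0.000;
0.001 -0.013 -0.000 0.0187 0.0027 0.0041 0.000;
0.001 -0.013 -0.000 0.0188 0.0027 0.0039 0.000;
0.001 -0.013 -0.000 0.0188 0.0027 0.0036 0.000;
0.001 -0.013 -0.000 0.0189 0.0027 0.0034 0.000;
0.001 -0.013 -0.000 0.0189 0.0027 0.0031 0.000;
0.001 -0.013 -0.000 0.0189 0.0027 0.0029 0.000;
0.001 -0.013 -0.000 0.0190 0.0027 0.0026 0.000;
0.001 -0.013 -0.000 0.0190 0.0027 0.0024 0.000;
0.001 -0.013 -0.000 0.0190 0.0028 0.0021 0.000;
0.001 -0.013 -0.000 0.0191 0.0028 0.0018 0.000;
0.001 -0.013 -0.000 0.0191 0.0028 0.0016 0.000;
0.001 -0.013 -0.000 0.0191 0.0028 0.0013 0.000;
0.001 -0.013 -0.000 0.0191 0.0028 0.0011 0.000;
0.001 -0.013 -0.000 0.0191 0.0028 0.0008 0.000;
0.001 -0.013 -0.000 0.0191 0.0028 0.0006 0.000;
0.001 -0.013 -0.000 0.0191 0.0028 0.0003 0.000;
0.001 -0.013 -0.000 0.0191 0.0028 0.0001 0.000
```

>>> {"api": "arm_command", "payload": {
  "series": "0 -0.006 0 0.01 0 0.003 0; 0.001 -0.012 0 0.018 0 0.005 0; 0.001 -0.013 0 0.02 0.001 0.005 0; 0.001 -0.013 0 0.02 0.001 0.005 0; 0.001 -0.013 0 0.02 0.001 0.005 0; 0.001 -0.013 0 0.02 0.001 0.0045 0; 0.001 -0.013 0 0.02 0.001 0.0044 0; 0.001 -0.013 0 0.02 0.001 0.004 0; 0.001 -0.013 0 0.02 0.001 0.004 0; 0.001 -0.013 0 0.02 0.001 0.0036 0; 0.001 -0.013 0 0.02 0.001 0.0034 0; 0.001 -0.013 0 0.02 0.001 0.003 0"
}}

```text
time: 18.4
tool_pos: [0.532, 0.0267, 0.3045]
ee_rot: [-1.62, 0.005, 1.507]
wrist_force: [0.1, 0.3, -1.7]
width: 0.0196
```

```bash
python3 - <<'E'
from h import *
p,R=stat(); print(p)
rows(p,R,np.array([.518,.23,.22]),down(95),11,0)
E
```

```text
t 18.4 spout [0.4513 0.0316 0.2573] dist 0.2388 along 0.0631 tilt 2.82 rpy [-92.82   0.29  86.37] F [ 0.06  0.28 -1.72] M [ 0.099 -0.011 -0.028] w 0.0196
[0.53195451 0.02668613 0.30448507]
0.004 -0.014 -0.001 0.0184 0.0075 0.0028 0.000;
0.004 -0.014 -0.001 0.0184 0.0075 0.0025 0.000;
0.004 -0.014 -0.001 0.0185 0.0075 0.0022 0.000;
0.004 -0.014 -0.001 0.0185 0.0075 0.0020 0.000;
0.004 -0.014 -0.001 0.0185 0.0076 0.0017 0.000;
0.004 -0.014 -0.001 0.0185 0.0076 0.0014 0.000;
0.004 -0.014 -0.001 0.0185 0.0076 0.0011 0.000;
0.004 -0.014 -0.001 0.0185 0.0076 0.0008 0.000;
0.004 -0.014 -0.001 0.0185 0.0076 0.0005 0.000;
0.004 -0.014 -0.001 0.0185 0.0077 0.0002 0.000;
0.004 -0.014 -0.001 0.0185 0.0077 -0.0001 0.000
```

>>> {"api": "arm_command", "payload": {
  "series": "0.004 -0.014 0 0.0185 0.007 0.003 0; 0.004 -0.014 0 0.0185 0.008 0.0025 0; 0.004 -0.014 0 0.0185 0.008 0.002 0; 0.004 -0.014 0 0.0185 0.008 0.002 0; 0.004 -0.014 0 0.0185 0.008 0.0017 0; 0.004 -0.014 0 0.0185 0.008 0.0014 0; 0.004 -0.014 0 0.0185 0.008 0.001 0; 0.004 -0.014 0 0.0185 0.008 0.001 0; 0.004 -0.014 0 0.017 0.008 0.0005 0; 0.004 -0.014 0 0.012 0.006 0 0; 0.002 -0.01 0 0.006 0.003 0 0; 0 0 0 0 0 0 0"
}}

```text
time: 19.6
tool_pos: [0.4996, 0.2311, 0.2333]
ee_rot: [-1.606, -0.002, 1.683]
wrist_force: [0.4, 0.3, -1.6]
width: 0.0198
```

```bash
python3 - <<'E'
from h import *
p,R=stat(); print(p)
im=robot.snapshot("side"); cv2.imwrite("pics/s9.png",cv2.resize(im[120:340,240:420],None,fx=2.7,fy=2.7,interpolation=cv2.INTER_CUBIC))
C=cam("wrist");im=robot.snapshot("wrist"); cv2.imwrite("pics/w9.png",im)
rows(p,R,np.array([.520,.235,.06]),down(95,.5),10,0)
E
```

```text
t 19.6 spout [0.4187 0.2221 0.1872] dist 0.4311 along 0.1378 tilt 2.03 rpy [-92.03  -0.14  96.45] F [ 0.36  0.27 -1.6 ] M [-0.003  0.057 -0.002] w 0.0198
[0.49959774 0.23109917 0.23331529]
0.004 0.003 0.000 0.0001 0.0174 -0.0015 0.000;
0.004 0.003 0.000 0.0001 0.0174 -0.0015 0.000;
0.004 0.003 0.000 0.0001 0.0174 -0.0016 0.000;
0.004 0.003 0.000 0.0001 0.0174 -0.0017 0.000;
0.004 0.003 0.000 0.0002 0.0174 -0.0018 0.000;
0.004 0.003 0.000 0.0002 0.0174 -0.0018 0.000;
0.004 0.003 0.000 0.0002 0.0173 -0.0019 0.000;
0.004 0.003 0.000 0.0002 0.0173 -0.0020 0.000;
0.004 0.003 0.000 0.0002 0.0173 -0.0021 0.000;
0.004 0.003 0.000 0.0002 0.0173 -0.0021 0.000
```

View pics/s9.png

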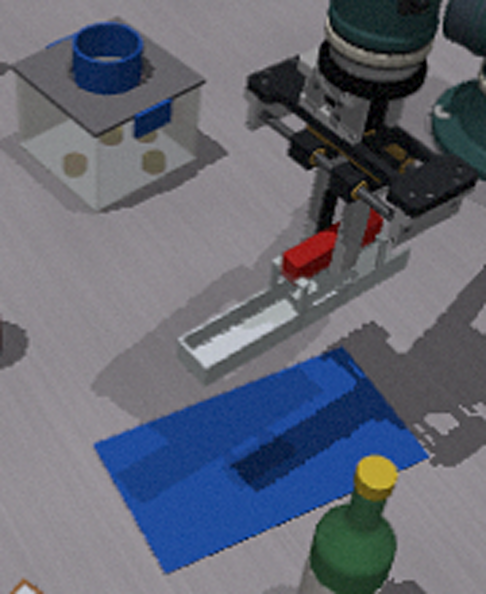

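View pics/w9.png

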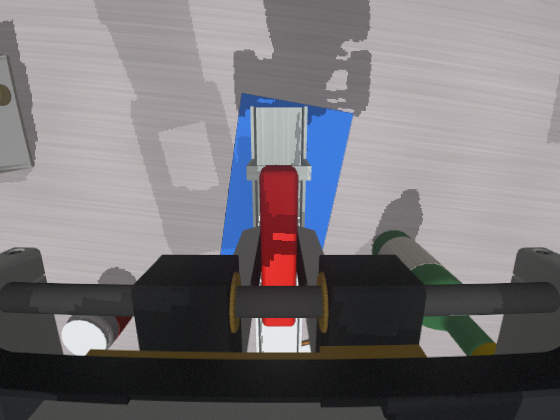

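>>> {"api": "arm_command", "payload": {
  "series": "0 0 0 0 0.01 -0.001 0; 0 0 0 0 0.018 -0.0017 0; 0 0 0 0 0.02 -0.0017 0; 0 0 0 0 0.02 -0.002 0; 0 0 0 0 0.02 -0.002 0; 0 0 0 0 0.02 -0.002 0; 0 0 0 0 0.02 -0.002 0; 0 0 0 0 0.018 -0.002 0; 0 0 0 0 0.01 -0.001 0; 0 0 0 0 0.005 0 0; 0 0 0 0 0 0 0"
}}

```text
time: 20.8
tool_pos: [0.5268, 0.225, 0.0661]
ee_rot: [-1.612, -0.001, 1.668]
wrist_force: [-1.3, -0.2, -0.6]
width: 0.0197
```

```bash
python3 - <<'E'
from h import *
p,R=stat(); print(p)
E
```

```text
t 20.8 spout [0.4461 0.2171 0.0195] dist 0.4244 along 0.11 tilt 2.37 rpy [-9.237e+01 -5.000e-02  9.557e+01] F [-1.33 -0.19 -0.57] M [0.057 0.06  0.061] w 0.0197
[0.52681549 0.2249755  0.06610752]
```

>>> {"api": "arm_command", "payload": {
  "series": "0 0 0 0.002 0.002 0.003 0; 0 0 0 0.002 0.002 0.003 0; 0 0 0 0.002 0.002 0.003 0; 0 0 0 0.001 0.002 0.002 0; 0 0 0 0 0.002 0 0; 0 0 0 0 0.002 0 0; 0 0 0 0 0 0 0"
}}

```text
time: 21.5
tool_pos: [0.5167, 0.2326, 0.0569]
ee_rot: [-1.62, -0.003, 1.669]
wrist_force: [-0.3, 0.1, -1.8]
width: 0.0194
```

>>> {"api": "arm_command", "payload": {
  "series": "0 0 0 0 0.0015 0 0; 0 0 0 0 0.0015 0 0"
}}

```text
time: 21.7
tool_pos: [0.5172, 0.2326, 0.054]
ee_rot: [-1.62, -0.003, 1.669]
wrist_force: [0.1, 0.2, -2.3]
width: 0.0198
```

>>> {"api": "arm_command", "payload": {
  "series": "0 0 0 0 0.0015 0 0; 0 0 0 0 0.0015 0 0"
}}

```text
time: 21.9
tool_pos: [0.5175, 0.2326, 0.0507]
ee_rot: [-1.62, -0.003, 1.668]
wrist_force: [0.2, 0.2, -1.2]
width: 0.02
```

>>> {"api": "arm_command", "payload": {
  "series": "0 0 0 0 0.001 0 0; 0 0 0 0 0.001 0 0"
}}

```text
time: 22.1
tool_pos: [0.5175, 0.2325, 0.0483]
ee_rot: [-1.62, -0.003, 1.668]
wrist_force: [0.7, 0.5, -1.7]
width: 0.0197
```

>>> {"api": "arm_command", "payload": {
  "series": "0 0 0 0 0.001 0 0; 0 0 0 0 0.001 0 0"
}}

```text
time: 22.3
tool_pos: [0.5177, 0.2325, 0.0463]
ee_rot: [-1.62, -0.003, 1.668]
wrist_force: [-2.4, 0.0, 3.2]
width: 0.0198
```

>>> {"api": "arm_command", "payload": {
  "series": "0 0 0 0 0.001 0 0"
}}

```text
time: 22.4
tool_pos: [0.518, 0.2326, 0.0462]
ee_rot: [-1.621, -0.003, 1.668]
wrist_force: [-1.7, -0.3, 5.9]
width: 0.0198
```

>>> {"api": "arm_command", "payload": {
  "series": "0 0 0 0 0 0 0.07; 0 0 0 0 0 0 0.07; 0 0 0 0 0 0 0.07; 0 0 0 0 0 0 0.07; 0 0 0 0 0 0 0.07; 0 0 0 0 0 0 0.07; 0 0 0 0 0 0 0.07; 0 0 0 0 0 0 0.07"
}}

```text
time: 23.2
tool_pos: [0.519, 0.2329, 0.0468]
ee_rot: [-1.623, -0.003, 1.668]
wrist_force: [0.5, 1.1, -0.2]
width: 0.07
```

>>> {"api": "arm_command", "payload": {
  "series": "0 0 0 0 -0.005 0 0.07; 0 0 0 0 -0.015 0 0.07; 0 0 0 0 -0.03 0 0.07; 0 0 0 0 -0.03 0 0.07; 0 0 0 0 -0.03 0 0.07; 0 0 0 0 -0.03 0 0.07; 0 0 0 0 -0.01 0 0.07; 0 0 0 0 0 0 0.07; 0 0 0 0 0 0 0.07"
}}

```text
time: 24.1
tool_pos: [0.5105, 0.2316, 0.2084]
ee_rot: [-1.627, -0.004, 1.668]
wrist_force: [0.5, -0.2, -0.1]
width: 0.0702
```

```bash
python3 - <<'E'
from h import *
p,R=stat(); print(p)
im=robot.snapshot("side"); cv2.imwrite("pics/s10.png",cv2.resize(im[120:340,190:420],None,fx=2.7,fy=2.7,interpolation=cv2.INTER_CUBIC))
im=robot.snapshot("top"); cv2.imwrite("pics/t10.png",im[150:320,150:430].repeat(2,0).repeat(2,1))
im=robot.snapshot("wrist"); cv2.imwrite("pics/w10.png",im)
C=cam("top");print()
E
```

```text
t 24.1 spout [0.4305 0.2239 0.1606] dist 0.432 along 0.1267 tilt 3.22 rpy [-93.22  -0.25  95.59] F [ 0.49 -0.21 -0.12] M [ 0.055 -0.027  0.013] w 0.0702
[0.51053697 0.23156646 0.20843898]
```

View pics/s10.png

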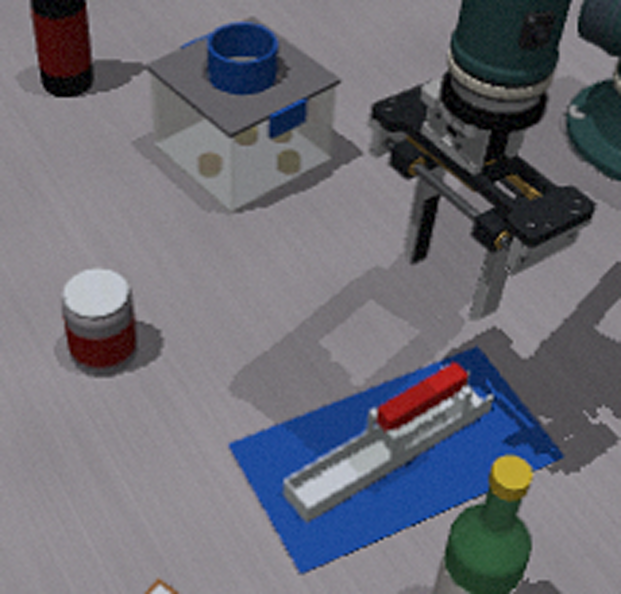

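View pics/t10.png

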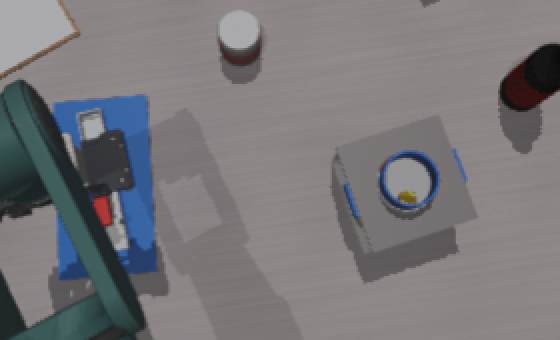

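View pics/w10.png

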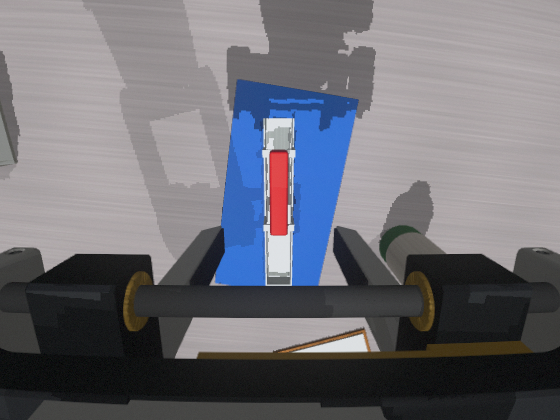

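The side view shows the four caps on the bin floor and the chute lying flat, centred on the mat. The fingers are clear above it, and the bottles and can are where they started. I'm handing the job in.

```bash
python3 - <<'E'
from bench import robot
print(robot.close_job(), robot.get_obs()["time"])
E
```

```text
the job is handed in; nothing more can be done
the job is handed in; nothing more can be done
```

I poured all four caps into the bin, put the empty chute back on the mat and handed the job in at about 24 s of the 72 s allowed. The hand-in gave no verdict.

- **Pouring:** I gripped the chute by its red bar and found the rim by touch, at about 0.16 m. The spout rested on it at about 2.5° tilt for over 1 s, with roughly 2–3 N of contact. I then tipped the chute about the rim to about 31°, with readings of roughly 1–4 N. The contact was held for about 1 s around and after the last cap dropped.
- **Last pictures:** They show four caps on the bin floor and the chute empty, upright and near the middle of the mat. The gripper is open and clear above it, with no force reading beyond noise. The bottles and can look unmoved, judged from the pictures rather than measured.
- **Small disagreements:** The chute turned about 1–2° in the grip under the rim load, which I allowed for when setting it down. The wrist force noise is about ±0.5–1 N, so the contact forces are approximate. I also couldn't confirm that contact was unbroken between readings.

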